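# Pass the primer jar through the dust lock to the gluing bench

## Robot

A 7-joint arm with a two-finger parallel gripper is mounted at the origin on the work surface. World frame = base frame: x ahead of the robot, y to its left, z up, the work surface at z = 0. Lengths are in m, angles in rad, forces in N, time in s.
With the tool pointing down it reaches from about 0.35 to 0.9 m from the base axis. Payload 8.1 kg.
Tool frame: the origin (TCP) lies on the centre line of the jaws, within the pads' length; the fingertips stand 14 mm ahead of it and the grasp point (between the pads) lies 5 mm behind it (arm.tip_reach is the distance from the TCP to the fingertips, in m); z points along the fingers, y is the direction in which the jaws open and shut (so a half turn about z gives the same grasp; the last joint's range is limited). The gripper opens to 92 mm and grips with 3 to 60 N. Pads are 19 mm wide; open, the fingers measure 130 mm over their backs; the gripper's body (75 mm by 190 mm) begins 47 mm behind the grasp point.
Start: joints at [-0.103, 0.434, 0.025, 1.573, -0.012, 1.134, -0.075], TCP at [0.625, -0, 0.241] pointing down, gripper open.
Joint ranges: [-2.62, 2.62], [-0.44, 2.09], [-1.27, 1.32], [0.08, 2.57], [-1.32, 4.46], [0.12, 2], [-2.74, 2.74]. Speed limits (rad/s): [2.22, 2.22, 3.01, 3.01, 3.14, 3.14, 3.14].

## Interface

Orientations are given as a rotation vector (axis times angle).
In Python, from cell import sensors, vision, arm, nets gives the robot as it stands.
- The arm moves only by the shell command python3 -m handwheel 'ROWS' [FORCE]. ROWS is JSON, a list of rows, each an object of numbers: "tx", "ty", "tz": the shift along the tool's x, y, z in cm; "wx", "wy", "wz": the turn, a rotation vector about the tool's x, y, z in degrees; "claw": the opening, from 0 (shut) to 1 (fully open). A call has 1 to 12 rows; each row is the pose to reach, as a shift and turn from the pose commanded when the call began, along the tool's axes at that moment; what a row does not reach only later rows make up. A row lasts 1/12 s, in which the tool goes at most 41.7 mm and 7.16 degrees, less where a joint would pass 70% of its speed; a pose out of reach is approached as far as the arm can. A call with a gripper value outside its range is refused whole. The fingers move at their own pace and stop on an object; FORCE is the grip in N (left out, the last holds). Time passes only in rows, so rows that repeat a pose let the fingers close. It gives the time, the measured TCP pose, the force and the opening at its end, in the units of the state.
- sensors.observe(): the state, without advancing time (a new reading comes with each control period).
- vision.get_image(name): name is "scene" or "side" or "wrist"; returns (picture, depth): 400x640x3 uint8, blue, green, red; 400x640 float32, m along the optical axis (not along the pixel's ray), 0 where there is no reading.
- vision.camera_model(name): a dict with "K" (3x3 intrinsics, pixels), "xyz" and "attitude" of the camera in the world; the wrist camera has in their place "hand_eye" (4x4, takes a point from camera to tool coordinates, whose origin is the TCP and whose axes are the flange's). Camera axes: x right, y down, z forward; pixel columns grow to the right and rows downward; lengths in m; the calibration is good to about 2 mm. A picture is of the moment at which its call begins: read the wrist's pose just before it. camera_model takes no time and is no camera call.
- arm.sign_off(): hands the job in, once; it reports no verdict.
Trained networks look in the newest picture that a camera, given by its name, has taken for a name from the list of things; names that differ only in an ending like _2 or _b are one class to them, and where a whole thing is asked for, a point or a joint stands for the part that bears it (a point fixed in the world has none). Each returns a list of dicts, best first, with "score" (0 to 1); they miss things now and then, are a little off and sometimes report something else, mostly with a low value. They report only what shows in the picture. A call takes as long as a camera call. They do not tell look-alikes from the thing itself.
- nets.cut_out(label, camera): "region" (400x640 bool, what is visible of it) and "uv" ([column, row] in pixels, amid what is visible of it).
The state is a dict: "clock": time; "joints": joint angles; "dq": joint speeds; "joint_efforts": joint torques, N m; "position": TCP position; "ee_rot": TCP orientation; "force": force on the tool from outside, world axes, zero at the start; "ft_torque": the same for the moment, N m; "width": opening from 0.0 (shut) to 1.0 (fully open).
Only numpy, scipy, OpenCV 4.12 (cv2) and the standard library are available. Lean on these libraries where they do the work, as an engineer would, in place of code of your own. Each camera call takes 0.05 s, during which the arm holds its last target.

## Task

In this shoe repair shop, pass the jar with the yellow cap from the dusty side (orange door) to the clean side (blue door) through the dust lock: open the orange outer door, stand the jar in the carriage's pocket, shut the orange door fully, push the carriage all the way through by its black post, and only then open the blue inner door, lift the jar out and stand it wholly on the round cork mat, upright. Finish with both doors fully shut; at no time may both doors be open together, and the jar must not be dropped or tipped. Leave the other two jars, the sanding block and the heel block where they are.

Things in the scene. Friction and masses are not known exactly. Their poses are not given: they have to be found in the camera images.
- hatch: Fixed white dust lock, a tunnel along its own y: outer (dusty) end +y, inner (clean) end -y; x points roughly away from the robot (yaw varies), z up. Origin: tunnel centre, on the table. Tunnel and filter housing span x -75..195, y -133..133 mm, roof top 86 mm high.
- outer_opening (a point): Middle of the outer roof opening (hatch y +65 mm), 86 mm above the table: 121 mm along the hatch's x (x -65..+56) by 100 mm along y. Axes as the hatch.
- inner_opening (a point): The same for the inner opening (hatch y -65 mm).
- screen (a point): Middle of the top edge, 112 mm above the table, of a clear lip 6 mm thick that stands on the roof between the two openings at hatch y = 0, from hatch x -75 to 195 mm. Beyond it, on the table at y = 0, x 197..323 mm, stands a clear screen 205 mm high.
- outer_door (a joint): Orange sliding cover, 126 (x) by 112 (y) by 6 mm, over the outer opening. m: 0 shut, 0.130 fully open; opens towards the hatch's +x and stays where it is left; friction about 1.5 N. Starts 0 to 30 mm open.
- inner_door (a joint): Blue sliding cover of the same size, over the inner opening; same values and behaviour. Starts shut.
- carriage (a joint): Aluminium carriage inside the tunnel, m: 0 under the outer opening, 0.130 (end stop) under the inner opening; slides towards the hatch's -y, stays where it is left, friction about 2 N. Starts 0 to 10 mm in.
- outer_knob (a point): Top centre of the orange door's dark upright knob, 18 mm diameter, 20 mm tall, top 113 mm above the table, at x = -47 mm of the hatch when shut, +83 when fully open. Can be pushed or gripped.
- inner_knob (a point): The same for the blue door.
- carriage_post (a point): Top centre of the black upright post that moves the carriage, 20 mm diameter, from 32 to 102 mm above the table, outside the tunnel on the robot's side, 115 mm to the hatch's -x of the pocket, joined to the carriage by an 8 mm bar 40 mm above the table. Can be pushed or gripped.
- pocket (a point): Centre of the carriage's pocket floor, 10 mm above the table; axes as the hatch. The pocket is 50 mm square with a rim 8 mm high.
- mat: Fixed round cork mat, 90 mm diameter, 3 mm thick, on the clean side; origin at the centre of its underside.
- jar_yellow: Amber jar with a yellow cap: cylinder 36 mm diameter, 66 mm tall (cap: the top 16 mm), 80 to 170 g; origin at the centre of its underside. On the dusty side.
- jar_white: The same jar with a white cap; bystander.
- jar_black: The same jar with a black cap; bystander. The three jars swap places from start to start.
- sanding_block: Cork sanding block 100 x 55 x 35 mm; origin under its centre; bystander on the dusty side.
- heel_block: Stacked shoe heel about 85 x 55 x 27 mm; origin near the centre of its underside; bystander on the clean side.
Mind the look-alikes: they are no part of the job. There is more than one size of the mat; the job needs the middle-sized. Leave any pink or red look-alike of the jar_yellow alone.

How it is judged:
On the way, in this order (a step that is already met when the one before it is completed fails the run):
1. the yellow-capped jar stands in the carriage's pocket at the outer end, the inner door shut (horizontal distance between jar_yellow and pocket below 0.018 m and z of jar_yellow in the frame of pocket between -0.004 and 0.006 m and angle between jar_yellow's own z axis and vertical below 0.2 rad and value of joint carriage below 0.025 m and value of joint inner_door below 0.006 m and contact force between the fingers and jar_yellow below 0.05 N), for 0.1 s.
2. the outer door is fully shut (6 mm) over the jar, the inner still shut (horizontal distance between jar_yellow and pocket below 0.018 m and z of jar_yellow in the frame of pocket between -0.004 and 0.006 m and angle between jar_yellow's own z axis and vertical below 0.2 rad and value of joint each of outer_door, inner_door below 0.006 m), for 0.1 s.
3. the carriage with the jar is pushed through (within 8 mm of its end), both doors shut (all of step 2 and value of joint carriage above 0.122 m), for 0.1 s.
4. the inner door is opened (over 70 mm) on the jar, the outer shut (horizontal distance between jar_yellow and pocket below 0.018 m and z of jar_yellow in the frame of pocket between -0.004 and 0.006 m and angle between jar_yellow's own z axis and vertical below 0.2 rad and value of joint inner_door above 0.07 m and value of joint outer_door below 0.006 m), for 0.1 s.
At the end, for the whole second after the job is handed in: the yellow-capped jar stands upright (0.1 rad), still, on the cork mat, its axis within 30 mm of the mat's centre, and both doors are shut to within 6 mm (horizontal distance between jar_yellow and mat below 0.03 m and z of jar_yellow in the frame of mat between 0 and 0.007 m and angle between jar_yellow's own z axis and vertical below 0.1 rad and linear speed of jar_yellow below 0.02 m/s and value of joint each of outer_door, inner_door below 0.006 m); the robot touches nothing.
It fails at once if both doors open at once (each more than 8 mm) (value of joint each of outer_door, inner_door above 0.008 m).
It fails at once if the yellow-capped jar tipped over 0.5 rad (angle between jar_yellow's own z axis and vertical above 0.5 rad).
It fails at once if the yellow-capped jar dropped (moving faster than 0.7 m/s out of the fingers: a fall of about 25 mm) (linear speed of jar_yellow above 0.7 m/s and contact force between the fingers and jar_yellow below 0.05 N).
It fails at once if another jar, the sanding block or the heel block shifted more than 20 mm or tipped (distance of any of jar_white, jar_black, sanding_block, heel_block from where it was at the start of the episode above 0.02 m or angle between any of jar_white, jar_black, sanding_block, heel_block's own z axis and vertical above 0.4 rad).
It also fails if it takes over 72 s, if anything falls off the work surface, if the arm or the gripper's body presses on something with over 40 N, if the wrist force passes 120 N, or if a joint passes its speed limit or range.

## Working session

There is one attempt and no reset: what is moved stays moved. The work goes in short steps, Python scripts to look and compute and a shell command to move; the robot and the scene stay as the last step left them, time stands still between calls to the robot, and variables do not carry over. Pictures are saved under pics/ and viewed, and the job is handed in when it is done.

```bash
ls; mkdir -p pics; python3 - <<'E'
from cell import sensors, vision, arm, nets
import cv2
print(sensors.observe())
for n in("scene","side","wrist"):
    im,d=vision.get_image(n); cv2.imwrite(f"pics/{n}0.png",im); print(n,vision.camera_model(n))
E
```

```text
pics
{'clock': 0.0, 'joints': array([-0.10263   ,  0.43521855,  0.02496918,  1.57411172, -0.0116036 ,
        1.13399197, -0.07506394]), 'dq': array([-3.71119385e-04, -6.61215212e-04, -1.97142624e-04,  6.55003586e-04,
       -8.80514647e-05, -6.29043377e-04, -3.41972262e-04]), 'joint_efforts': array([ 3.89017032e-04, -6.67853522e+01,  9.84863900e-01, -3.14464223e+01,
       -6.05165795e-02,  4.27553023e-02,  1.12382318e-04]), 'position': array([ 6.24503416e-01, -3.39357754e-05,  2.39942004e-01]), 'ee_rot': array([-2.22072342e+00, -2.22071903e+00,  1.90679766e-03]), 'force': array([-1.2013947 ,  0.25996676,  0.62667676]), 'ft_torque': array([-0.0366223 ,  0.0141833 , -0.01494759]), 'width': 0.999857126361487}
scene {'K': array([[490.43089843,   0.        , 320.26873736],
       [  0.        , 490.43089843, 202.20636728],
       [  0.        ,   0.        ,   1.        ]]), 'xyz': array([1.23101745, 0.64631197, 0.66239682]), 'attitude': array([-1.01237214, -2.24337213,  1.23742237])}
side {'K': array([[512.52357451,   0.        , 324.49130594],
       [  0.        , 512.52357451, 205.32013372],
       [  0.        ,   0.        ,   1.        ]]), 'xyz': array([ 0.36053679, -0.90393342,  0.72391191]), 'attitude': array([-2.16011657,  0.20281352, -0.14023993])}
wrist {'K': array([[355.00289763,   0.        , 321.24611818],
       [  0.        , 355.00289763, 196.71110149],
       [  0.        ,   0.        ,   1.        ]]), 'hand_eye': array([[-7.43384471e-04, -9.50700254e-01, -3.10110423e-01,
         8.55789241e-02],
       [ 9.99999645e-01, -5.83748745e-04, -6.07571086e-04,
        -3.56610305e-04],
       [ 3.96591415e-04, -3.10110765e-01,  9.50700350e-01,
        -1.43415517e-01],
       [ 0.00000000e+00,  0.00000000e+00,  0.00000000e+00,
         1.00000000e+00]])}
```

View pics/scene0.png

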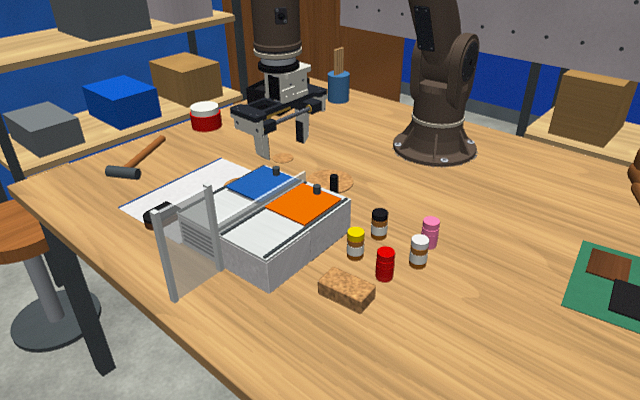

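View pics/side0.png

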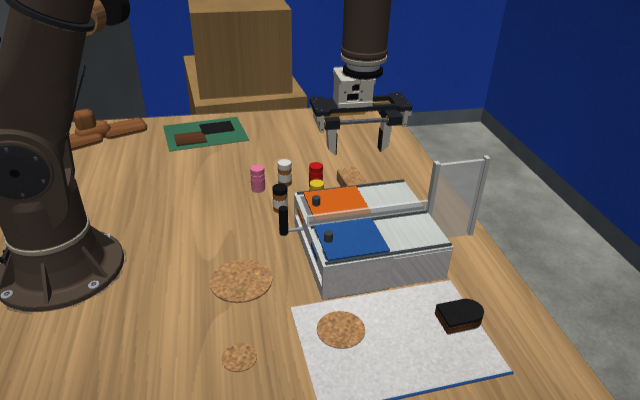

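View pics/wrist0.png

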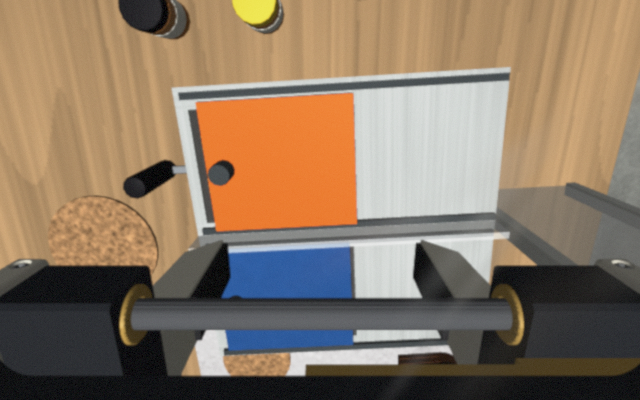

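The scene shows the yellow cap at (356,238). Possible confusions: the black cap (379,215), white cap (419,242), red jar (385,263) and pink jar (430,230). The side view shows three mats: (241,281), (341,329) and (239,357). I'll measure them all now.

```bash
cat > h.py <<'E'
from cell import sensors, vision, arm, nets
import cv2, numpy as np
from scipy.spatial.transform import Rotation as R
def pose(n,s=None):
    c=vision.camera_model(n)
    if n=="wrist":
        s=s or sensors.observe(); T=np.eye(4);T[:3,:3]=R.from_rotvec(s['ee_rot']).as_matrix();T[:3,3]=s['position']
        return c['K'],T@c['hand_eye']
    T=np.eye(4);T[:3,:3]=R.from_rotvec(c['attitude']).as_matrix();T[:3,3]=c['xyz'];return c['K'],T
def onz(K,T,uv,z):
    uv=np.atleast_2d(np.asarray(uv,float)); r=np.c_[uv,np.ones(len(uv))]@np.linalg.inv(K).T@T[:3,:3].T
    o=T[:3,3]; return o+r*((z-o[2])/r[:,2])[:,None]
def cloud(K,T,d):
    v,u=np.mgrid[:d.shape[0],:d.shape[1]]
    p=np.stack([(u-K[0,2])/K[0,0]*d,(v-K[1,2])/K[1,1]*d,d],-1)
    P=p@T[:3,:3].T+T[:3,3]; P[d<=0]=np.nan; return P
def snap(n):
    s=sensors.observe(); im,d=vision.get_image(n); K,T=pose(n,s); return im,d,K,T
E
python3 - <<'E'
from h import *
np.set_printoptions(precision=4,suppress=True)
for n in("side","scene","wrist"):
    im,d,K,T=snap(n); P=cloud(K,T,d)
    print("==",n)
    for l in("mat","jar_yellow","outer_knob","inner_knob","carriage_post","outer_door","inner_door","heel_block","sanding_block","jar_white","jar_black"):
        for r in nets.cut_out(l,n)[:5]:
            if r['score']<.3: continue
            m=r['region']; q=P[m]; q=q[~np.isnan(q[:,0])]
            if len(q)<5: continue
            hsv=cv2.cvtColor(im,cv2.COLOR_BGR2HSV)[m]; 
            lo,hi=np.percentile(q,2,0),np.percentile(q,98,0)
            print(l,round(r['score'],2),np.round(r['uv']),m.sum(),"ctr",(lo+hi)/2,"ext",hi-lo,"ztop",hi[2])
            if l=="mat":
                c=onz(K,T,np.argwhere(m)[:,::-1],.003);lo,hi=c.min(0),c.max(0);print("   plane ctr",(lo+hi)/2,hi-lo)
E
```

```text
== side
mat 0.73 [238. 280.] 2210 ctr [ 0.365  -0.1047  0.0033] ext [0.1156 0.1182 0.0074] ztop 0.007023970666429542
   plane ctr [ 0.3658 -0.103   0.003 ] [0.1269 0.1348 0.    ]
mat 0.71 [239. 357.] 795 ctr [ 0.3482 -0.2998  0.0023] ext [0.0541 0.0554 0.0051] ztop 0.004803198961412077
   plane ctr [ 0.3487 -0.3002  0.003 ] [0.0589 0.0619 0.    ]
mat 0.68 [341. 330.] 1472 ctr [ 0.5366 -0.2691  0.0028] ext [0.081  0.0825 0.0057] ztop 0.005704618502946346
   plane ctr [ 0.5366 -0.2691  0.003 ] [0.0899 0.0914 0.    ]
mat 0.35 [282. 172.] 390 ctr [0.5084 0.3162 0.0327] ext [0.0437 0.1575 0.0693] ztop 0.06732805176254326
   plane ctr [0.5103 0.3177 0.003 ] [0.0508 0.1549 0.    ]
jar_yellow 0.66 [313. 172.] 252 ctr [0.5825 0.2816 0.0344] ext [0.0348 0.1417 0.0669] ztop 0.06782446535397957
jar_yellow 0.6 [255. 176.] 388 ctr [0.432  0.2976 0.0334] ext [0.0347 0.1511 0.0676] ztop 0.06723205206131037
outer_knob 0.75 [335. 200.] 1253 ctr [0.5868 0.0254 0.1012] ext [0.1205 0.0878 0.0219] ztop 0.11215876557331482
inner_knob 0.88 [352. 241.] 2315 ctr [ 0.5885 -0.1158  0.099 ] ext [0.1222 0.1136 0.
[... 3887 characters left out ...]
0040196890109443235
carriage_post 0.57 [152. 177.] 1209 ctr [0.4744 0.0027 0.0707] ext [0.0251 0.0172 0.0632] ztop 0.10233237440071213
outer_door 0.66 [278. 159.] 19371 ctr [0.5895 0.0184 0.1001] ext [0.1197 0.1071 0.0183] ztop 0.10920618606650322
inner_door 0.86 [290. 282.] 8219 ctr [ 0.5928 -0.1132  0.0924] ext [0.114  0.1076 0.0029] ztop 0.09390279228210176
inner_door 0.45 [279. 162.] 19655 ctr [0.5893 0.0183 0.0996] ext [0.1206 0.1074 0.0176] ztop 0.1083956755482814
heel_block 0.71 [428. 357.] 644 ctr [ 0.7608 -0.2575  0.0104] ext [0.0711 0.0067 0.0203] ztop 0.020613201802704827
jar_black 0.95 [159.  18.] 2191 ctr [0.4799 0.1384 0.0354] ext [0.0327 0.0263 0.0628] ztop 0.06680471352886594
```

```bash
python3 - <<'E'
from h import *
np.set_printoptions(precision=4,suppress=True)
for n in("wrist","scene","side"):
    im,d,K,T=snap(n); P=cloud(K,T,d); hsv=cv2.cvtColor(im,cv2.COLOR_BGR2HSV)
    sat=hsv[...,1]; H=hsv[...,0]
    near=(P[...,2]>.085)&(P[...,2]<.1)&(P[...,0]>.45)&(P[...,0]<.75)&(abs(P[...,1])<.25)
    for nm,lo,hi in(("orange",5,18),("blue",100,125)):
        m=near&(H>=lo)&(H<=hi)&(sat>120)
        q=P[m]; c=onz(K,T,np.argwhere(m)[:,::-1],.093)[:,:2]
        r=cv2.minAreaRect(c.astype(np.float32)*1000); print(n,nm,m.sum(),"z",np.median(q[:,2]),r)
    # knob & post tops
    for nm,b,z0,z1 in(("knobs",(.5,.65,-.2,.1),.106,.12),("post",(.44,.51,-.06,.06),.096,.108)):
        m=(P[...,2]>z0)&(P[...,2]<z1)&(P[...,0]>b[0])&(P[...,0]<b[1])&(P[...,1]>b[2])&(P[...,1]<b[3])&(hsv[...,2]<110)
        k,lab,st,ce=cv2.connectedComponentsWithStats(m.astype(np.uint8))
        for i in range(1,k):
            if st[i,4]>12: q=P[lab==i]; print("  ",nm,ce[i],st[i,4],(q.min(0)+q.max(0))/2,np.ptp(q,0))
    m=(H>22)&(H<34)&(sat>150)&(P[...,2]>.062)&(P[...,2]<.07)
    q=P[m]; print("  cap",m.sum(),(np.percentile(q,1,0)+np.percentile(q,99,0))/2,np.ptp(q,0)) if m.any() else 0
    # roof corners
    m=(P[...,2]>.078)&(P[...,2]<.094)&(P[...,0]>.4)&(P[...,0]<.85)&(abs(P[...,1])<.3)
    q=P[m][:,:2]*1000; print("  roof",cv2.minAreaRect(q.astype(np.float32)))
E
```

```text
wrist orange 18904 z 0.09238128947717034 ((561.9699096679688, 16.0003662109375), (180.4194793701172, 111.59102630615234), 3.308513879776001)
wrist blue 7961 z 0.09235655925731379 ((563.1255493164062, -77.14640045166016), (174.0695037841797, 184.0972442626953), 3.294288158416748)
   knobs [219.1477 173.3238] 386 [0.5432 0.0158 0.11  ] [0.0168 0.0169 0.0079]
   knobs [288.0617 240.6123] 227 [ 0.597  -0.0439  0.1083] [0.1056 0.0068 0.0046]
   post [135.0868 186.1106] 461 [0.4687 0.0022 0.0995] [0.0192 0.0188 0.0068]
  cap 868 [0.57   0.1388 0.065 ] [0.0346 0.0177 0.0053]
  roof ((659.2432861328125, -43.85285949707031), (382.5471496582031, 266.8885192871094), 3.2687880992889404)
scene orange 1674 z 0.09195215789932126 ((559.4154052734375, 17.696727752685547), (201.16722106933594, 115.38665771484375), 3.3905632495880127)
scene blue 1103 z 0.09190762885528758 ((576.6217041015625, -72.87525939941406), (147.21450805664062, 231.08837890625), 21.566801071166992)
   knobs [275.8333 168.2333] 30 [ 0.5456 -0.113   0.1105] [0.0194 0.0146 0.0076]
   knobs [316.4474 186.7895] 38 [0.5456 0.0161 0.11 
[... 251 characters left out ...]
.9775121212005615)
side orange 1211 z 0.0928711161757576 ((587.4202880859375, 26.203731536865234), (126.86688232421875, 92.3254165649414), 3.2252211570739746)
side blue 2116 z 0.09283803899810372 ((588.2388305664062, -117.05636596679688), (126.45594787597656, 116.0801773071289), 3.182184934616089)
   knobs [315.6304 198.1304] 46 [0.5407 0.0105 0.1107] [0.0159 0.0167 0.0087]
   knobs [328.0164 233.8033] 61 [ 0.5415 -0.118   0.1111] [0.0166 0.0188 0.0101]
   post [282.7818 208.9818] 55 [ 0.4673 -0.0038  0.1   ] [0.0181 0.017  0.0076]
  cap 97 [0.5688 0.1426 0.0654] [0.034  0.0361 0.0066]
  roof ((655.34033203125, -46.66432189941406), (389.65313720703125, 270.5287170410156), 3.3891589641571045)
```

```bash
python3 - <<'E'
from h import *
a=cv2.resize(cv2.imread("pics/scene0.png")[200:300,310:450],None,fx=3.5,fy=3.5,interpolation=cv2.INTER_CUBIC)
cv2.imwrite("pics/crop1.png",a)
E
```

```text
(no output)
```

View pics/crop1.png

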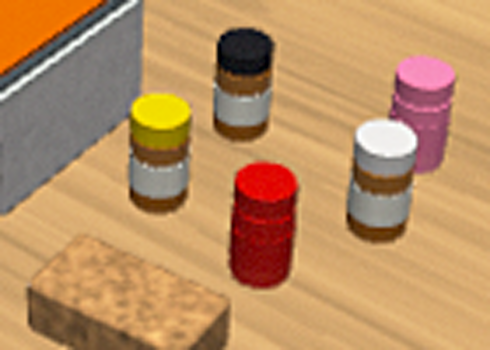

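The crop shows the amber jar with the yellow cap at scene (356,240). It's distinct from the black-capped, white-capped, all-red and all-pink ones. The middle mat measures 90 mm and sits at (0.537,-0.269). Hatch yaw is about 3.2°, the outer door is about 6 mm open, and the carriage is about 9 mm in. Next I grip the orange knob.

```bash
python3 -m handwheel '[{"tx":0.5,"ty":-3,"tz":2,"claw":0.55},{"tx":1,"ty":-6,"tz":4,"claw":0.55},{"tx":1.4,"ty":-8.1,"tz":6.5,"claw":0.55},{"tx":1.4,"ty":-8.1,"tz":8,"claw":0.55},{"tx":1.4,"ty":-8.1,"tz":8,"claw":0.55},{"tx":1.4,"ty":-8.1,"tz":8,"claw":0.55}]' 10; python3 - <<'E'
from h import *
for n in("wrist","scene"):
    im,d,K,T=snap(n);cv2.imwrite(f"pics/{n}1.png",im)
E
```

```text
invalid input
```

View pics/wrist1.png

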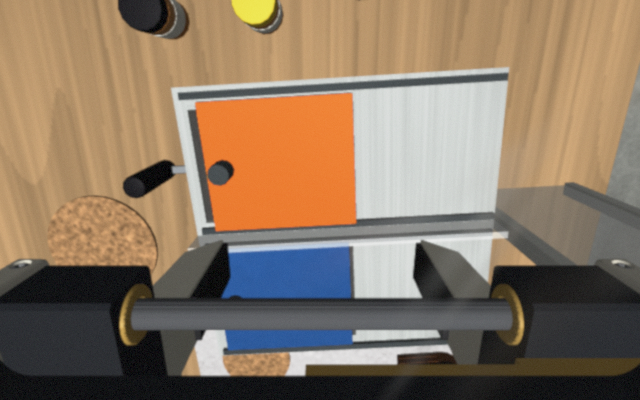

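The picture hasn't changed because the call was refused. I'll retry with every key filled in.

```bash
python3 -m handwheel '[{"tx":0.5,"ty":-3,"tz":2,"wx":0,"wy":0,"wz":0,"claw":0.55}]' 10; python3 -m handwheel '[{"tx":0.5,"ty":-3,"tz":2,"wx":0,"wy":0,"wz":0,"claw":0.55}]' 
```

```text
clock: 2.28
position: [0.6007, 0.0041, 0.2237]
ee_rot: [2.219, 2.215, 0.01]
force: [1.3, 0.1, -0.2]
width: 0.965
clock: 2.37
position: [0.566, 0.0099, 0.2009]
ee_rot: [2.221, 2.219, 0.004]
force: [0.3, -0.2, -1.0]
width: 0.903
```

```bash
python3 -m handwheel '[{"tx":0.3,"ty":-1.2,"tz":2,"wx":0,"wy":0,"wz":0,"claw":0.55},{"tx":0.4,"ty":-2.2,"tz":4,"wx":0,"wy":0,"wz":0,"claw":0.55},{"tx":0.4,"ty":-2.2,"tz":4,"wx":0,"wy":0,"wz":0,"claw":0.55},{"tx":0.4,"ty":-2.2,"tz":4,"wx":0,"wy":0,"wz":0,"claw":0.55}]' 10; python3 - <<'E'
from h import *
for n in("wrist","scene"):
    im,d,K,T=snap(n);cv2.imwrite(f"pics/{n}2.png",im)
E
```

```text
clock: 2.7
position: [0.5426, 0.0139, 0.1606]
ee_rot: [-2.221, -2.221, 0.002]
force: [-0.0, -0.6, 0.2]
width: 0.618
```

View pics/wrist2.png

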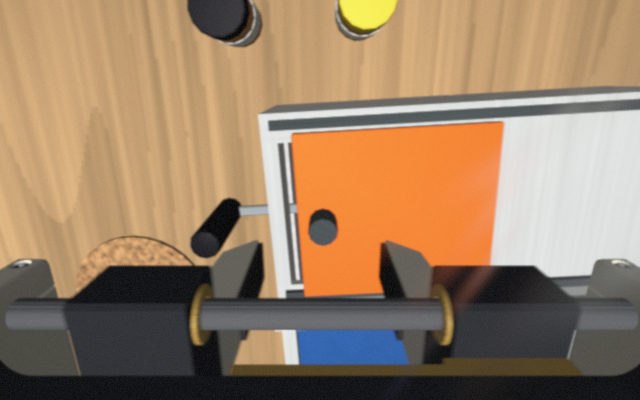

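View pics/scene2.png

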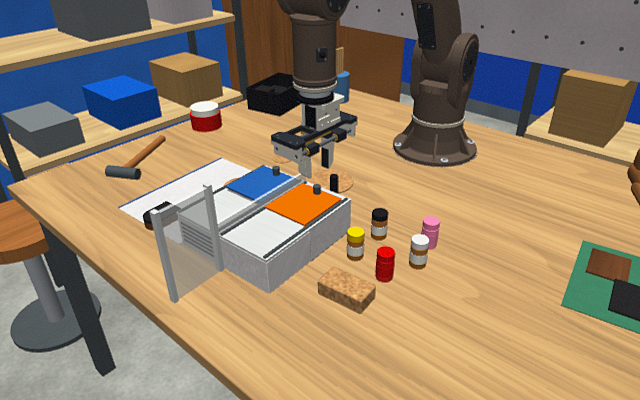

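```bash
python3 - <<'E'
from h import *
np.set_printoptions(precision=4,suppress=True)
K,T=pose("wrist")
print(onz(K,T,[[323,234],],.113),onz(K,T,[[206,242]],.102),onz(K,T,[[368,8]],.066))
a=cv2.imread("pics/wrist2.png")
cv2.imwrite("pics/crop2.png",cv2.resize(a[180:320,180:380],None,fx=4,fy=4))
E
```

```text
[[0.5454 0.0135 0.113 ]] [[0.4719 0.0033 0.102 ]] [[0.5728 0.1414 0.066 ]]
```

View pics/crop2.png

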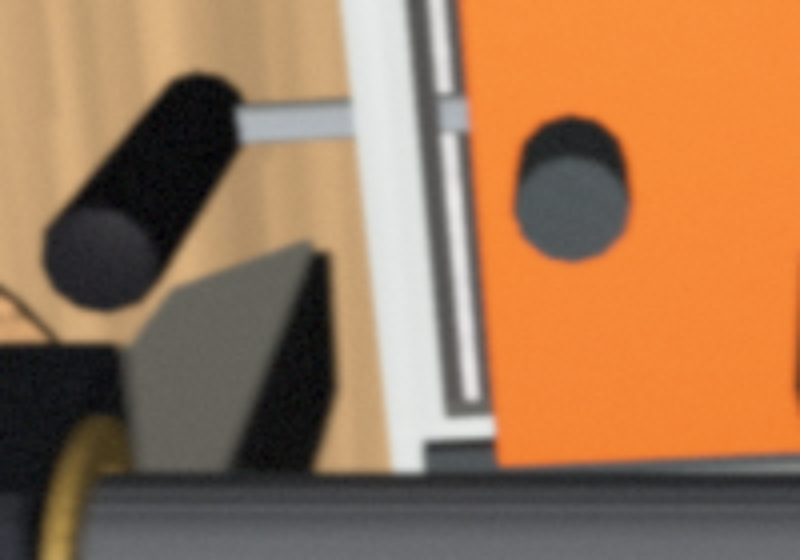

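The crop puts the knob top at wrist (323,232), which is (0.545,0.014). That's centred between the jaws, so I'll descend and grip it.

```bash
python3 -m handwheel '[{"tx":0,"ty":0.2,"tz":2,"wx":0,"wy":0,"wz":0,"claw":0.55},{"tx":0,"ty":0.2,"tz":4,"wx":0,"wy":0,"wz":0,"claw":0.55},{"tx":0,"ty":0.2,"tz":4.8,"wx":0,"wy":0,"wz":0,"claw":0.5},{"tx":0,"ty":0.2,"tz":4.8,"wx":0,"wy":0,"wz":0,"claw":0.1},{"tx":0,"ty":0.2,"tz":4.8,"wx":0,"wy":0,"wz":0,"claw":0.1},{"tx":0,"ty":0.2,"tz":4.8,"wx":0,"wy":0,"wz":0,"claw":0.1},{"tx":0,"ty":0.2,"tz":4.8,"wx":0,"wy":0,"wz":0,"claw":0.1},{"tx":0,"ty":0.2,"tz":4.8,"wx":0,"wy":0,"wz":0,"claw":0.1}]' 10
```

```text
clock: 3.47
position: [0.5454, 0.0141, 0.1136]
ee_rot: [2.221, 2.221, 0.001]
force: [0.8, 0.3, 2.6]
width: 0.186
```

```bash
python3 -m handwheel '[{"tx":0.1,"ty":1.5,"tz":0,"wx":0,"wy":0,"wz":0,"claw":0.1},{"tx":0.2,"ty":3.5,"tz":0,"wx":0,"wy":0,"wz":0,"claw":0.1},{"tx":0.31,"ty":5.5,"tz":0,"wx":0,"wy":0,"wz":0,"claw":0.1},{"tx":0.42,"ty":7.5,"tz":0,"wx":0,"wy":0,"wz":0,"claw":0.1},{"tx":0.53,"ty":9.5,"tz":0,"wx":0,"wy":0,"wz":0,"claw":0.1},{"tx":0.64,"ty":11.3,"tz":0,"wx":0,"wy":0,"wz":0,"claw":0.1},{"tx":0.68,"ty":12.2,"tz":0,"wx":0,"wy":0,"wz":0,"claw":0.1},{"tx":0.68,"ty":12.2,"tz":0,"wx":0,"wy":0,"wz":0,"claw":0.1},{"tx":0.68,"ty":12.2,"tz":0,"wx":0,"wy":0,"wz":0,"claw":0.1}]'
```

```text
clock: 4.22
position: [0.6656, 0.0209, 0.1127]
ee_rot: [-2.22, -2.22, 0.004]
force: [-5.1, 0.2, 2.6]
width: 0.193
```

```bash
python3 -m handwheel '[{"tx":0,"ty":0,"tz":0,"wx":0,"wy":0,"wz":0,"claw":0.55},{"tx":0,"ty":0,"tz":0,"wx":0,"wy":0,"wz":0,"claw":0.55},{"tx":0,"ty":0,"tz":0,"wx":0,"wy":0,"wz":0,"claw":0.6},{"tx":0,"ty":0,"tz":-2,"wx":0,"wy":0,"wz":0,"claw":0.6},{"tx":0,"ty":0,"tz":-5,"wx":0,"wy":0,"wz":0,"claw":0.6},{"tx":1.3,"ty":-2,"tz":-8,"wx":0,"wy":0,"wz":0,"claw":0.6},{"tx":3.5,"ty":-5,"tz":-10,"wx":0,"wy":0,"wz":0,"claw":0.6},{"tx":5,"ty":-8,"tz":-10,"wx":0,"wy":0,"wz":0,"claw":0.6},{"tx":7,"ty":-9.6,"tz":-10,"wx":0,"wy":0,"wz":0,"claw":0.6},{"tx":7,"ty":-9.6,"tz":-10,"wx":0,"wy":0,"wz":0,"claw":0.6},{"tx":7,"ty":-9.6,"tz":-10,"wx":0,"wy":0,"wz":0,"claw":0.6}]'; python3 - <<'E'
from h import *
np.set_printoptions(precision=4,suppress=True)
for n in("wrist",):
    im,d,K,T=snap(n);cv2.imwrite(f"pics/{n}3.png",im);P=cloud(K,T,d)
    hsv=cv2.cvtColor(im,cv2.COLOR_BGR2HSV);H=hsv[...,0];sat=hsv[...,1]
    m=(H>22)&(H<34)&(sat>150)&(P[...,2]>.062)&(P[...,2]<.07)
    q=P[m]; print("  cap",m.sum(),(np.percentile(q,1,0)+np.percentile(q,99,0))/2,np.ptp(q,0))
    np.save("P3.npy",P)
E
```

```text
clock: 5.13
position: [0.5705, 0.0923, 0.2135]
ee_rot: [2.218, 2.224, 0.002]
force: [0.9, 0.4, -0.1]
width: 0.604
  cap 1445 [0.5698 0.1473 0.0652] [0.0343 0.0345 0.0051]
```

View pics/wrist3.png

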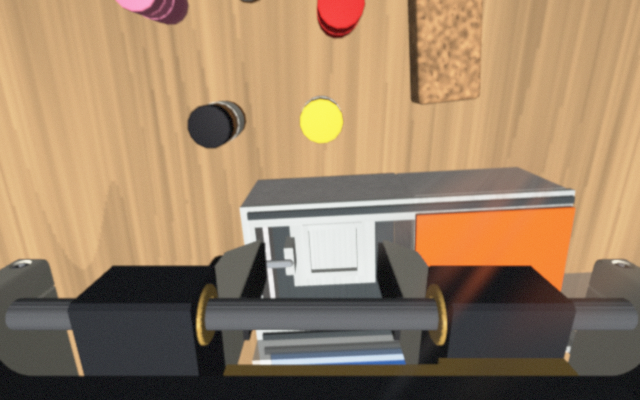

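The picture shows the yellow cap at (321,121) and the pocket square at about (332,247). I'll zoom in to measure the pocket.

```bash
python3 - <<'E'
from h import *
np.set_printoptions(precision=4,suppress=True)
P=np.load("P3.npy")
for v in(232,240,248,256): print(v,[ (u,round(P[v,u,2]*1000)) for u in range(290,378,4)])
for u in(325,335,345): print(u,[ (v,round(P[v,u,2]*1000)) for v in range(215,285,4)])
a=cv2.imread("pics/wrist3.png")
cv2.imwrite("pics/crop3.png",cv2.resize(a[190:300,240:400],None,fx=5,fy=5,interpolation=cv2.INTER_CUBIC))
E
```

```text
232 [(290, 9), (294, 9), (298, 10), (302, 8), (306, 18), (310, 9), (314, 11), (318, 10), (322, 9), (326, 8), (330, 8), (334, 8), (338, 10), (342, 10), (346, 8), (350, 8), (354, 9), (358, 18), (362, 11), (366, 9), (370, 9), (374, 10)]
240 [(290, 18), (294, 14), (298, 10), (302, 10), (306, 18), (310, 8), (314, 9), (318, 9), (322, 10), (326, 9), (330, 9), (334, 10), (338, 10), (342, 10), (346, 10), (350, 9), (354, 8), (358, 19), (362, 16), (366, 10), (370, 9), (374, 9)]
248 [(290, 37), (294, 21), (298, 11), (302, 9), (306, 17), (310, 10), (314, 9), (318, 10), (322, 9), (326, 10), (330, 9), (334, 10), (338, 9), (342, 8), (346, 9), (350, 10), (354, 11), (358, 16), (362, 17), (366, 9), (370, 10), (374, 9)]
256 [(290, 37), (294, 26), (298, 10), (302, 11), (306, 17), (310, 12), (314, 9), (318, 10), (322, 8), (326, 9), (330, 9), (334, 9), (338, 9), (342, 8), (346, 10), (350, 9), (354, 10), (358, 18), (362, 17), (366, 9), (370, 9), (374, 9)]
325 [(215, 90), (219, 86), (223, 18), (227, 17), (231, 10), (235, 9), (239, 10), (243, 9), (247, 9), (251, 10), (255, 10), (259, 9), (263, 10), (267, 10), (271, 16), (275, 17), (279, 9), (283, 9)]
335 [(215, 85), (219, 85), (223, 17), (227, 18), (231, 10), (235, 9), (239, 11), (243, 10), (247, 8), (251, 10), (255, 9), (259, 10), (263, 9), (267, 10), (271, 18), (275, 18), (279, 10), (283, 10)]Traceback (most recent call last):
  File "<stdin>", line 5, in <module>
ValueError: cannot convert float NaN to integer
```

```bash
python3 - <<'E'
from h import *
np.set_printoptions(precision=4,suppress=True)
P=np.load("P3.npy"); s=sensors.observe()
m=np.zeros(P.shape[:2],bool); m[215:282,300:368]=1
m&=(P[...,2]>.014)&(P[...,2]<.022)
k,l,st,c=cv2.connectedComponentsWithStats(m.astype(np.uint8)); i=1+st[1:,4].argmax(); print(st[i])
print(cv2.minAreaRect((P[l==i][:,:2]*1000).astype(np.float32)))
a=cv2.imread("pics/wrist3.png")
cv2.imwrite("pics/crop3.png",cv2.resize(a[190:300,240:400],None,fx=5,fy=5,interpolation=cv2.INTER_CUBIC))
E
```

```text
[ 302  221   61   57 1199]
((582.571533203125, 7.87706184387207), (62.19155502319336, 63.052650451660156), 2.6380438804626465)
```

View pics/crop3.png

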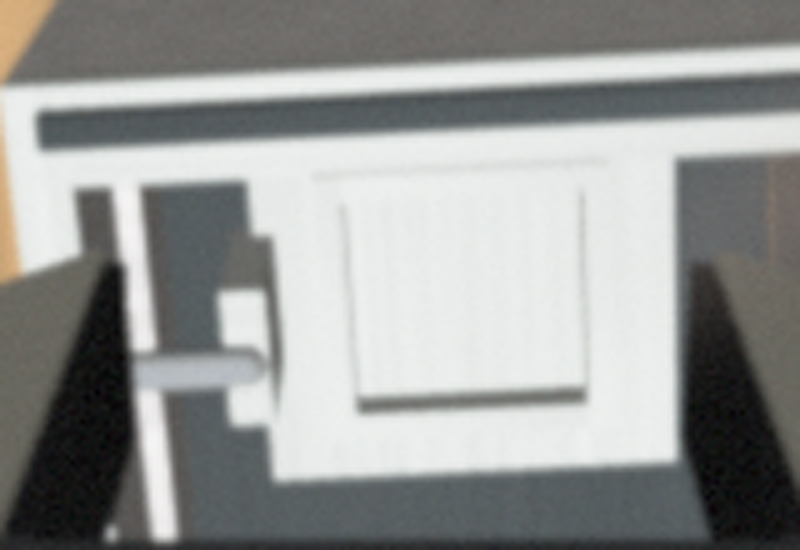

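```bash
python3 -m handwheel '[{"tx":2,"ty":0,"tz":2,"wx":0,"wy":0,"wz":0,"claw":0.6},{"tx":4,"ty":0,"tz":4,"wx":0,"wy":0,"wz":0,"claw":0.6},{"tx":5.5,"ty":-0.1,"tz":6,"wx":0,"wy":0,"wz":0,"claw":0.6},{"tx":5.5,"ty":-0.1,"tz":8,"wx":0,"wy":0,"wz":0,"claw":0.6},{"tx":5.5,"ty":-0.1,"tz":10,"wx":0,"wy":0,"wz":0,"claw":0.6},{"tx":5.5,"ty":-0.1,"tz":12,"wx":0,"wy":0,"wz":0,"claw":0.6},{"tx":5.5,"ty":-0.1,"tz":14,"wx":0,"wy":0,"wz":0,"claw":0.6},{"tx":5.5,"ty":-0.1,"tz":15.5,"wx":0,"wy":0,"wz":0,"claw":0.6},{"tx":5.5,"ty":-0.1,"tz":15.75,"wx":0,"wy":0,"wz":0,"claw":0.6},{"tx":5.5,"ty":-0.1,"tz":15.75,"wx":0,"wy":0,"wz":0,"claw":0.6}]'; python3 - <<'E'
from h import *
im,d,K,T=snap("scene");cv2.imwrite("pics/scene4.png",cv2.resize(im[120:320,200:460],None,fx=3,fy=3))
E
```

```text
clock: 6.02
position: [0.5702, 0.1444, 0.054]
ee_rot: [-2.223, -2.219, 0.003]
force: [0.1, -0.1, 0.1]
width: 0.6
```

View pics/scene4.png

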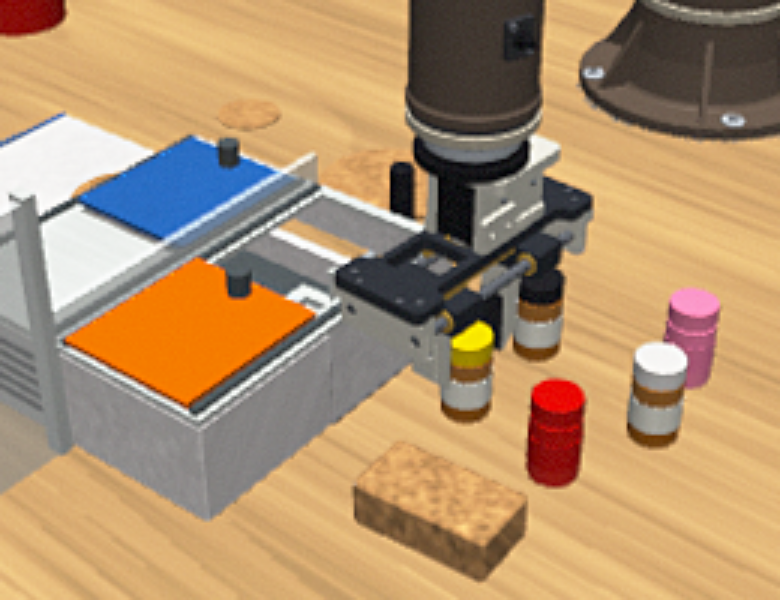

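The jaws straddle the yellow jar at crop (470,370) and everything else is clear. I'll close and lift.

```bash
python3 -m handwheel '[{"tx":0.25,"ty":0,"tz":-0.2,"wx":0,"wy":0,"wz":0,"claw":0.6},{"tx":0.25,"ty":0,"tz":-0.2,"wx":0,"wy":0,"wz":0,"claw":0.3},{"tx":0.25,"ty":0,"tz":-0.2,"wx":0,"wy":0,"wz":0,"claw":0.3},{"tx":0.25,"ty":0,"tz":-0.2,"wx":0,"wy":0,"wz":0,"claw":0.3},{"tx":0.25,"ty":0,"tz":-0.2,"wx":0,"wy":0,"wz":0,"claw":0.3},{"tx":0.25,"ty":0,"tz":-0.2,"wx":0,"wy":0,"wz":0,"claw":0.3}]' 20
```

```text
clock: 6.57
position: [0.5703, 0.1484, 0.0578]
ee_rot: [2.221, 2.221, 0.001]
force: [-1.1, -0.3, 5.2]
width: 0.383
```

```bash
python3 -m handwheel '[{"tx":0,"ty":0,"tz":-1,"wx":0,"wy":0,"wz":0,"claw":0.3},{"tx":0,"ty":0,"tz":-3,"wx":0,"wy":0,"wz":0,"claw":0.3},{"tx":0,"ty":0,"tz":-5,"wx":0,"wy":0,"wz":0,"claw":0.3},{"tx":0,"ty":0,"tz":-7,"wx":0,"wy":0,"wz":0,"claw":0.3},{"tx":0,"ty":0,"tz":-9,"wx":0,"wy":0,"wz":0,"claw":0.3},{"tx":0,"ty":0,"tz":-11,"wx":0,"wy":0,"wz":0,"claw":0.3},{"tx":0,"ty":0,"tz":-12.5,"wx":0,"wy":0,"wz":0,"claw":0.3},{"tx":0,"ty":0,"tz":-13,"wx":0,"wy":0,"wz":0,"claw":0.3},{"tx":0,"ty":0,"tz":-13,"wx":0,"wy":0,"wz":0,"claw":0.3}]'; python3 - <<'E'
from h import *
for n in("scene","wrist"):
    im,d,K,T=snap(n);cv2.imwrite(f"pics/{n}5.png",im)
E
```

```text
clock: 7.32
position: [0.5707, 0.1485, 0.1888]
ee_rot: [2.221, 2.22, 0.004]
force: [0.8, -0.3, -1.2]
width: 0.388
```

View pics/scene5.png

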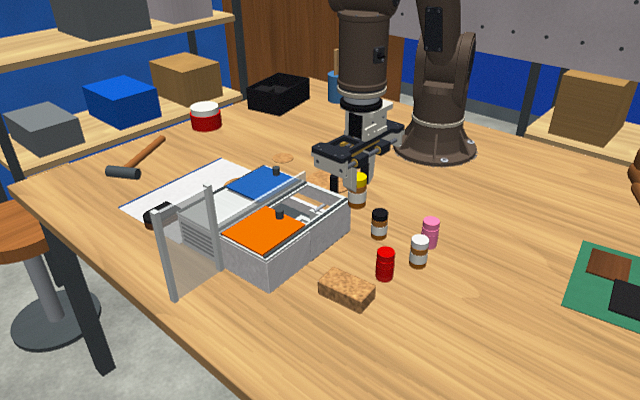

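View pics/wrist5.png

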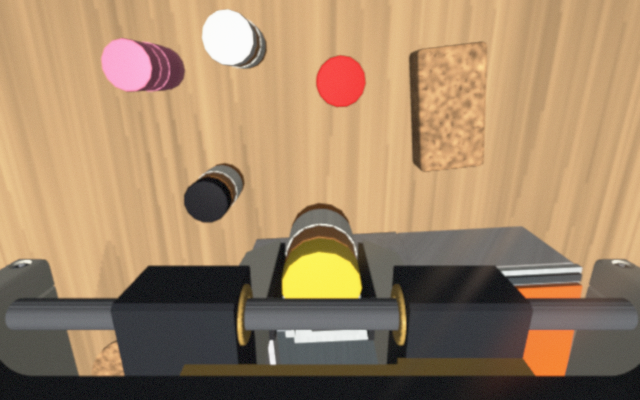

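The jar is held upright at scene (357,190) and wrist (321,280). I'll check its offset in the jaws and then carry it over the pocket.

```bash
python3 - <<'E'
from h import *
im=cv2.imread("pics/wrist5.png");hsv=cv2.cvtColor(im,cv2.COLOR_BGR2HSV)
m=(hsv[...,0]>22)&(hsv[...,0]<34)&(hsv[...,1]>150);K,T=pose("wrist")
k,l,st,c=cv2.connectedComponentsWithStats(m.astype(np.uint8));i=1+st[1:,4].argmax();print(st[i])
u=st[i][0]+st[i][2]/2; top=st[i][1]
print(onz(K,T,[[u,top],[st[i][0],280],[st[i][0]+st[i][2],280]],.197))
E
python3 -m handwheel '[{"tx":-1,"ty":0.2,"tz":0,"wx":0,"wy":0,"wz":0,"claw":0.3},{"tx":-3,"ty":0.5,"tz":0,"wx":0,"wy":0,"wz":0,"claw":0.3},{"tx":-5,"ty":0.8,"tz":0,"wx":0,"wy":0,"wz":0,"claw":0.3},{"tx":-7,"ty":1.2,"tz":0,"wx":0,"wy":0,"wz":0,"claw":0.3},{"tx":-9,"ty":1.2,"tz":0,"wx":0,"wy":0,"wz":0,"claw":0.3},{"tx":-11,"ty":1.2,"tz":0,"wx":0,"wy":0,"wz":0,"claw":0.3},{"tx":-13,"ty":1.2,"tz":0,"wx":0,"wy":0,"wz":0,"claw":0.3},{"tx":-13.9,"ty":1.2,"tz":0,"wx":0,"wy":0,"wz":0,"claw":0.3},{"tx":-13.9,"ty":1.2,"tz":0,"wx":0,"wy":0,"wz":0,"claw":0.3},{"tx":-13.9,"ty":1.2,"tz":0,"wx":0,"wy":0,"wz":0,"claw":0.3}]'
```

```text
[ 280  239   83   60 4064]
[[0.56921236 0.17203264 0.197     ]
 [0.55148008 0.15287282 0.197     ]
 [0.58691857 0.15287075 0.197     ]]
clock: 8.25
position: [0.5817, 0.0093, 0.1867]
ee_rot: [-2.222, -2.22, 0.001]
force: [0.2, 0.7, -0.9]
width: 0.39
```

```bash
python3 -m handwheel '[{"tx":0,"ty":0.1,"tz":1.5,"wx":0,"wy":0,"wz":0,"claw":0.3},{"tx":0,"ty":0.1,"tz":3,"wx":0,"wy":0,"wz":0,"claw":0.3},{"tx":0,"ty":0.1,"tz":4.5,"wx":0,"wy":0,"wz":0,"claw":0.3},{"tx":0,"ty":0.1,"tz":6,"wx":0,"wy":0,"wz":0,"claw":0.3},{"tx":0,"ty":0.1,"tz":7.5,"wx":0,"wy":0,"wz":0,"claw":0.3},{"tx":0,"ty":0.1,"tz":9,"wx":0,"wy":0,"wz":0,"claw":0.3},{"tx":0,"ty":0.1,"tz":10,"wx":0,"wy":0,"wz":0,"claw":0.3},{"tx":0,"ty":0.1,"tz":10.7,"wx":0,"wy":0,"wz":0,"claw":0.3},{"tx":0,"ty":0.1,"tz":11,"wx":0,"wy":0,"wz":0,"claw":0.3},{"tx":0,"ty":0.1,"tz":11,"wx":0,"wy":0,"wz":0,"claw":0.3}]'; python3 - <<'E'
from h import *
for n in("scene","wrist","side"):
    im,d,K,T=snap(n);cv2.imwrite(f"pics/{n}6.png",im)
E
```

```text
clock: 9.08
position: [0.5829, 0.0099, 0.0768]
ee_rot: [-2.22, -2.222, 0.001]
force: [-0.0, 0.0, -0.4]
width: 0.385
```

View pics/wrist6.png

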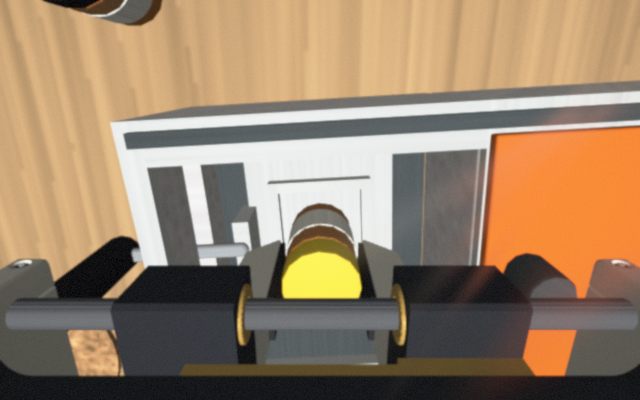

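View pics/side6.png

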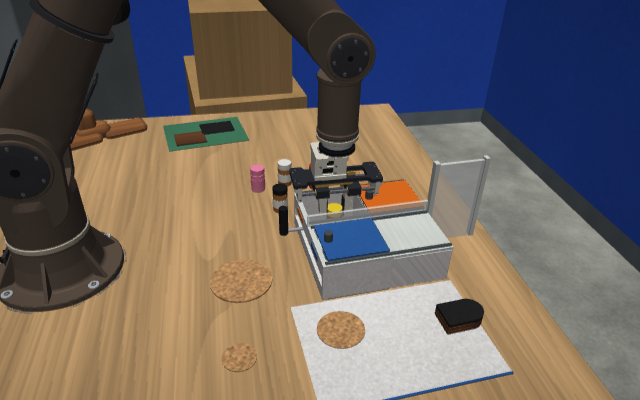

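The wrist view shows the jar base at u≈320 between the pocket edges (281..367), so it's centred. I'll lower it.

```bash
python3 -m handwheel '[{"tx":0,"ty":0,"tz":0.4,"wx":0,"wy":0,"wz":0,"claw":0.3},{"tx":0,"ty":0,"tz":0.7,"wx":0,"wy":0,"wz":0,"claw":0.3},{"tx":0,"ty":0,"tz":0.8,"wx":0,"wy":0,"wz":0,"claw":0.3},{"tx":0,"ty":0,"tz":0.8,"wx":0,"wy":0,"wz":0,"claw":0.3}]';  python3 -m handwheel '[{"tx":0,"ty":0,"tz":0.1,"wx":0,"wy":0,"wz":0,"claw":0.3},{"tx":0,"ty":0,"tz":0.15,"wx":0,"wy":0,"wz":0,"claw":0.3},{"tx":0,"ty":0,"tz":0.15,"wx":0,"wy":0,"wz":0,"claw":0.3}]'
```

```text
clock: 9.57
position: [0.5828, 0.0092, 0.0689]
ee_rot: [-2.221, -2.221, 0.001]
force: [-0.5, -0.1, -1.4]
width: 0.388
clock: 9.82
position: [0.5831, 0.0093, 0.0679]
ee_rot: [2.222, 2.221, 0.0]
force: [-0.6, 0.3, 0.2]
width: 0.385
```

```bash
python3 -m handwheel '[{"tx":0,"ty":0,"tz":0.05,"wx":0,"wy":0,"wz":0,"claw":0.3},{"tx":0,"ty":0,"tz":0.05,"wx":0,"wy":0,"wz":0,"claw":0.42},{"tx":0,"ty":0,"tz":0.05,"wx":0,"wy":0,"wz":0,"claw":0.5},{"tx":0,"ty":0,"tz":0.05,"wx":0,"wy":0,"wz":0,"claw":0.55},{"tx":0,"ty":0,"tz":0.05,"wx":0,"wy":0,"wz":0,"claw":0.55},{"tx":0,"ty":0,"tz":-1,"wx":0,"wy":0,"wz":0,"claw":0.55},{"tx":0,"ty":0,"tz":-3,"wx":0,"wy":0,"wz":0,"claw":0.55},{"tx":0,"ty":0,"tz":-6,"wx":0,"wy":0,"wz":0,"claw":0.55},{"tx":0,"ty":0,"tz":-9,"wx":0,"wy":0,"wz":0,"claw":0.55},{"tx":0,"ty":0,"tz":-9,"wx":0,"wy":0,"wz":0,"claw":0.55}]'; python3 - <<'E'
from h import *
for n in("wrist",):
    im,d,K,T=snap(n);cv2.imwrite(f"pics/{n}7.png",im);P=cloud(K,T,d)
hsv=cv2.cvtColor(im,cv2.COLOR_BGR2HSV)
m=(hsv[...,0]>22)&(hsv[...,0]<34)&(hsv[...,1]>150)&(P[...,2]>.07)
q=P[m];print(m.sum(),(q.min(0)+q.max(0))/2,np.ptp(q,0),np.median(q,0))
E
```

```text
clock: 10.65
position: [0.5863, 0.0095, 0.1642]
ee_rot: [2.218, 2.217, 0.011]
force: [1.0, -0.1, 1.3]
width: 0.549
1817 [0.53818112 0.00866118 0.07682587] [0.12160106 0.03586515 0.0134342 ] [0.58220505 0.01037204 0.07529906]
```

View pics/wrist7.png

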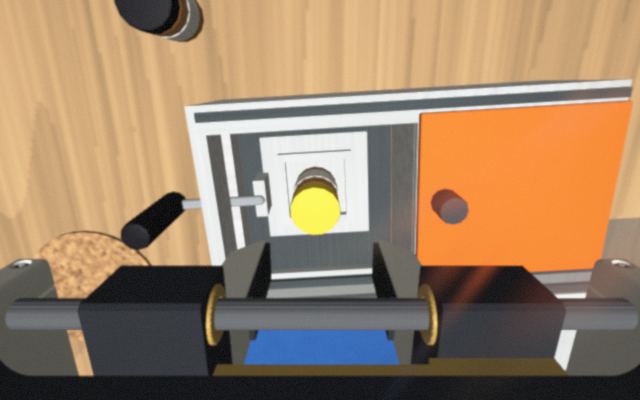

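The jar stands in the pocket, with its cap at wrist (316,205), top at z≈0.076 and centre at about (0.582,0.009). Next is shutting the orange door, so I'll locate its knob at wrist (451,208).

```bash
python3 - <<'E'
from h import *
K,T=pose("wrist");print(onz(K,T,[[455,210]],.113),sensors.observe()['position'])
E
python3 -m handwheel '[{"tx":0.3,"ty":2.5,"tz":0,"wx":0,"wy":0,"wz":0,"claw":0.55},{"tx":0.6,"ty":5,"tz":0,"wx":0,"wy":0,"wz":0,"claw":0.55},{"tx":1.1,"ty":7.5,"tz":0,"wx":0,"wy":0,"wz":0,"claw":0.55},{"tx":1.1,"ty":8.4,"tz":0,"wx":0,"wy":0,"wz":0,"claw":0.55},{"tx":1.1,"ty":8.4,"tz":0,"wx":0,"wy":0,"wz":0,"claw":0.55},{"tx":1.1,"ty":8.4,"tz":0,"wx":0,"wy":0,"wz":0,"claw":0.55}]'
```

```text
[[0.66244361 0.02406562 0.113     ]] [0.58530498 0.00944991 0.16173429]
clock: 11.2
position: [0.6662, 0.02, 0.1569]
ee_rot: [-2.221, -2.221, 0.002]
force: [-0.8, -0.3, -0.5]
width: 0.551
```

```bash
python3 -m handwheel '[{"tx":0.1,"ty":0,"tz":2,"wx":0,"wy":0,"wz":0,"claw":0.55},{"tx":0.1,"ty":0,"tz":4,"wx":0,"wy":0,"wz":0,"claw":0.55},{"tx":0.1,"ty":0,"tz":4.4,"wx":0,"wy":0,"wz":0,"claw":0.5},{"tx":0.1,"ty":0,"tz":4.4,"wx":0,"wy":0,"wz":0,"claw":0.1},{"tx":0.1,"ty":0,"tz":4.4,"wx":0,"wy":0,"wz":0,"claw":0.1},{"tx":0.1,"ty":0,"tz":4.4,"wx":0,"wy":0,"wz":0,"claw":0.1},{"tx":0.1,"ty":0,"tz":4.4,"wx":0,"wy":0,"wz":0,"claw":0.1},{"tx":0.1,"ty":0,"tz":4.4,"wx":0,"wy":0,"wz":0,"claw":0.1}]' 10
python3 -m handwheel '[{"tx":-0.1,"ty":-1.5,"tz":0,"wx":0,"wy":0,"wz":0,"claw":0.1},{"tx":-0.2,"ty":-3.5,"tz":0,"wx":0,"wy":0,"wz":0,"claw":0.1},{"tx":-0.31,"ty":-5.5,"tz":0,"wx":0,"wy":0,"wz":0,"claw":0.1},{"tx":-0.42,"ty":-7.5,"tz":0,"wx":0,"wy":0,"wz":0,"claw":0.1},{"tx":-0.53,"ty":-9.5,"tz":0,"wx":0,"wy":0,"wz":0,"claw":0.1},{"tx":-0.64,"ty":-11.3,"tz":0,"wx":0,"wy":0,"wz":0,"claw":0.1},{"tx":-0.7,"ty":-12.4,"tz":0,"wx":0,"wy":0,"wz":0,"claw":0.1},{"tx":-0.71,"ty":-12.7,"tz":0,"wx":0,"wy":0,"wz":0,"claw":0.1},{"tx":-0.71,"ty":-12.7,"tz":0,"wx":0,"wy":0,"wz":0,"claw":0.1}]'
python3 -m handwheel '[{"tx":0,"ty":-0.2,"tz":0,"wx":0,"wy":0,"wz":0,"claw":0.1},{"tx":0,"ty":-0.4,"tz":0,"wx":0,"wy":0,"wz":0,"claw":0.1},{"tx":0,"ty":-0.4,"tz":0,"wx":0,"wy":0,"wz":0,"claw":0.1}]'
```

```text
clock: 11.87
position: [0.6656, 0.0213, 0.1145]
ee_rot: [-2.22, -2.22, 0.003]
force: [-11.2, 0.1, 10.8]
width: 0.192
clock: 12.62
position: [0.5398, 0.014, 0.1145]
ee_rot: [2.221, 2.221, 0.0]
force: [-1.8, -0.2, 4.6]
width: 0.193
clock: 12.87
position: [0.5373, 0.0139, 0.1144]
ee_rot: [2.221, 2.22, 0.002]
force: [1.4, -0.7, 7.6]
width: 0.189
```

```bash
python3 -m handwheel '[{"tx":0,"ty":-0.2,"tz":0,"wx":0,"wy":0,"wz":0,"claw":0.1},{"tx":0,"ty":-0.4,"tz":0,"wx":0,"wy":0,"wz":0,"claw":0.1},{"tx":0,"ty":-0.4,"tz":0,"wx":0,"wy":0,"wz":0,"claw":0.1}]'
```

```text
clock: 13.12
position: [0.5355, 0.0138, 0.1145]
ee_rot: [2.219, 2.217, 0.007]
force: [8.6, -1.9, -1.4]
width: 0.191
```

```bash
python3 -m handwheel '[{"tx":0,"ty":0.3,"tz":0,"wx":0,"wy":0,"wz":0,"claw":0.4},{"tx":0,"ty":0.4,"tz":0,"wx":0,"wy":0,"wz":0,"claw":0.45},{"tx":0,"ty":0.4,"tz":0,"wx":0,"wy":0,"wz":0,"claw":0.5},{"tx":0,"ty":0.4,"tz":-2,"wx":0,"wy":0,"wz":0,"claw":0.5},{"tx":0,"ty":0.4,"tz":-5,"wx":0,"wy":0,"wz":0,"claw":0.5},{"tx":0,"ty":0.4,"tz":-7,"wx":0,"wy":0,"wz":0,"claw":0.4},{"tx":0,"ty":0.4,"tz":-7,"wx":0,"wy":0,"wz":0,"claw":0.4}]'; python3 - <<'E'
from h import *
for n in("wrist",):
    im,d,K,T=snap(n);cv2.imwrite(f"pics/{n}8.png",im);P=cloud(K,T,d)
E
```

```text
clock: 13.7
position: [0.5379, 0.0146, 0.1874]
ee_rot: [2.219, 2.219, 0.007]
force: [1.1, 0.8, 0.6]
width: 0.42
```

View pics/wrist8.png

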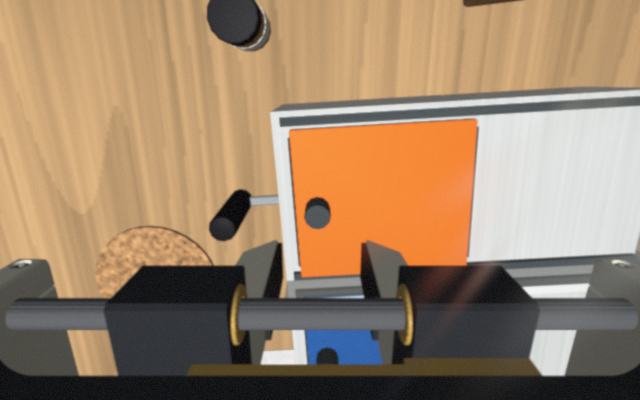

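```bash
python3 - <<'E'
from h import *
K,T=pose("wrist");o=onz(K,T,[[317,216],[328,356],],.113);print(o,(o[0]-o[1])@[np.cos(.056),np.sin(.056),0]);print(onz(K,T,[[223,229]],.102))
E
```

```text
[[ 0.53399166  0.0165478   0.113     ]
 [ 0.54175481 -0.09576477  0.113     ]] -0.0014647675137148305
[[0.46876502 0.00276802 0.102     ]]
```

The orange door is shut: its knob at wrist (317,216) is level with the blue knob in hatch x. The post top is at (223,229), which gives (0.469,0.003). I'll go and grip the post top.

```bash
python3 -m handwheel '[{"tx":-0.5,"ty":-2.5,"tz":0,"wx":0,"wy":0,"wz":0,"claw":0.45},{"tx":-1.1,"ty":-5,"tz":1,"wx":0,"wy":0,"wz":0,"claw":0.45},{"tx":-1.1,"ty":-6.8,"tz":2,"wx":0,"wy":0,"wz":0,"claw":0.45},{"tx":-1.1,"ty":-6.8,"tz":4,"wx":0,"wy":0,"wz":0,"claw":0.45},{"tx":-1.1,"ty":-6.8,"tz":4,"wx":0,"wy":0,"wz":0,"claw":0.45},{"tx":-1.1,"ty":-6.8,"tz":4,"wx":0,"wy":0,"wz":0,"claw":0.45}]'; python3 - <<'E'
from h import *
for n in("wrist",):
    im,d,K,T=snap(n);cv2.imwrite(f"pics/{n}9.png",im)
E
```

```text
clock: 14.25
position: [0.467, 0.0032, 0.1428]
ee_rot: [-2.22, -2.22, 0.004]
force: [0.4, -0.3, 0.4]
width: 0.453
```

View pics/wrist9.png

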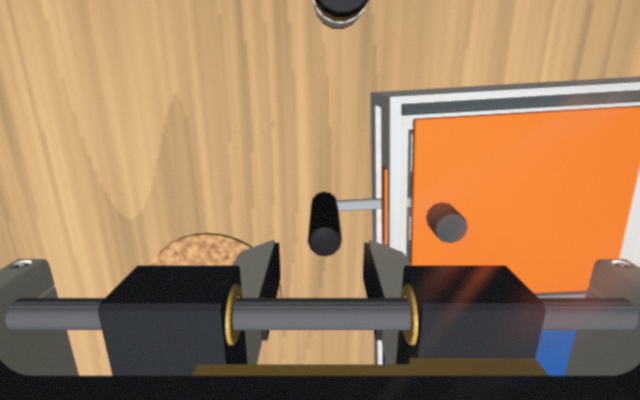

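The post top at (325,241) lies midway between the jaws. I'll descend, grip it and push.

```bash
python3 -m handwheel '[{"tx":0,"ty":0.2,"tz":2,"wx":0,"wy":0,"wz":0,"claw":0.45},{"tx":0,"ty":0.2,"tz":4,"wx":0,"wy":0,"wz":0,"claw":0.45},{"tx":0,"ty":0.2,"tz":4.2,"wx":0,"wy":0,"wz":0,"claw":0.45},{"tx":0,"ty":0.2,"tz":4.2,"wx":0,"wy":0,"wz":0,"claw":0.12},{"tx":0,"ty":0.2,"tz":4.2,"wx":0,"wy":0,"wz":0,"claw":0.12},{"tx":0,"ty":0.2,"tz":4.2,"wx":0,"wy":0,"wz":0,"claw":0.12},{"tx":0,"ty":0.2,"tz":4.2,"wx":0,"wy":0,"wz":0,"claw":0.12}]' 15
python3 -m handwheel '[{"tx":-1,"ty":0.06,"tz":0,"wx":0,"wy":0,"wz":0,"claw":0.12},{"tx":-2,"ty":0.12,"tz":0,"wx":0,"wy":0,"wz":0,"claw":0.12},{"tx":-3,"ty":0.17,"tz":0,"wx":0,"wy":0,"wz":0,"claw":0.12},{"tx":-4,"ty":0.22,"tz":0,"wx":0,"wy":0,"wz":0,"claw":0.12},{"tx":-5,"ty":0.28,"tz":0,"wx":0,"wy":0,"wz":0,"claw":0.12},{"tx":-6,"ty":0.33,"tz":0,"wx":0,"wy":0,"wz":0,"claw":0.12},{"tx":-6,"ty":0.33,"tz":0,"wx":0,"wy":0,"wz":0,"claw":0.12}]'
```

```text
clock: 14.88
position: [0.4684, 0.0032, 0.1023]
ee_rot: [-2.22, -2.22, 0.003]
force: [-10.2, 0.4, 9.4]
width: 0.212
clock: 15.47
position: [0.472, -0.0588, 0.1024]
ee_rot: [-2.224, -2.218, 0.003]
force: [-6.0, -2.7, 4.7]
width: 0.213
```

```bash
python3 -m handwheel '[{"tx":-1,"ty":0.06,"tz":0,"wx":0,"wy":0,"wz":0,"claw":0.12},{"tx":-2,"ty":0.12,"tz":0,"wx":0,"wy":0,"wz":0,"claw":0.12},{"tx":-3,"ty":0.17,"tz":0,"wx":0,"wy":0,"wz":0,"claw":0.12},{"tx":-4,"ty":0.22,"tz":0,"wx":0,"wy":0,"wz":0,"claw":0.12},{"tx":-5,"ty":0.28,"tz":0,"wx":0,"wy":0,"wz":0,"claw":0.12},{"tx":-5.7,"ty":0.32,"tz":0,"wx":0,"wy":0,"wz":0,"claw":0.12},{"tx":-5.9,"ty":0.33,"tz":0,"wx":0,"wy":0,"wz":0,"claw":0.12},{"tx":-5.9,"ty":0.33,"tz":0,"wx":0,"wy":0,"wz":0,"claw":0.12}]'
python3 -m handwheel '[{"tx":-0.1,"ty":0,"tz":0,"wx":0,"wy":0,"wz":0,"claw":0.12},{"tx":-0.2,"ty":0,"tz":0,"wx":0,"wy":0,"wz":0,"claw":0.12},{"tx":-0.2,"ty":0,"tz":0,"wx":0,"wy":0,"wz":0,"claw":0.12}]'
```

```text
clock: 16.13
position: [0.4754, -0.1169, 0.1025]
ee_rot: [-2.223, -2.219, 0.002]
force: [-5.1, -1.6, 4.0]
width: 0.21
clock: 16.38
position: [0.4754, -0.1173, 0.1024]
ee_rot: [-2.22, -2.22, 0.001]
force: [-4.7, 1.4, 5.2]
width: 0.208
```

```bash
python3 -m handwheel '[{"tx":-0.2,"ty":0,"tz":0,"wx":0,"wy":0,"wz":0,"claw":0.12},{"tx":-0.4,"ty":0,"tz":0,"wx":0,"wy":0,"wz":0,"claw":0.12},{"tx":-0.4,"ty":0,"tz":0,"wx":0,"wy":0,"wz":0,"claw":0.12}]'
```

```text
clock: 16.63
position: [0.4754, -0.1178, 0.1024]
ee_rot: [-2.215, -2.221, -0.002]
force: [-6.3, 15.2, 8.0]
width: 0.212
```

The carriage is at its end stop (15 N). I'll release the post and move to the blue knob.

```bash
python3 -m handwheel '[{"tx":0.4,"ty":0,"tz":0,"wx":0,"wy":0,"wz":0,"claw":0.12},{"tx":0.4,"ty":0,"tz":0,"wx":0,"wy":0,"wz":0,"claw":0.35},{"tx":0.4,"ty":0,"tz":0,"wx":0,"wy":0,"wz":0,"claw":0.4},{"tx":0.4,"ty":0,"tz":0,"wx":0,"wy":0,"wz":0,"claw":0.4},{"tx":0.4,"ty":0,"tz":-2,"wx":0,"wy":0,"wz":0,"claw":0.4},{"tx":0.4,"ty":0,"tz":-4.5,"wx":0,"wy":0,"wz":0,"claw":0.45},{"tx":0.4,"ty":2,"tz":-7,"wx":0,"wy":0,"wz":0,"claw":0.5},{"tx":0.4,"ty":5,"tz":-7,"wx":0,"wy":0,"wz":0,"claw":0.5},{"tx":0.4,"ty":6.8,"tz":-6,"wx":0,"wy":0,"wz":0,"claw":0.5},{"tx":0.4,"ty":6.8,"tz":-6,"wx":0,"wy":0,"wz":0,"claw":0.5},{"tx":0.4,"ty":6.8,"tz":-6,"wx":0,"wy":0,"wz":0,"claw":0.5}]'; python3 - <<'E'
from h import *
for n in("wrist","side"):
    im,d,K,T=snap(n);cv2.imwrite(f"pics/{n}10.png",im)
E
```

```text
clock: 17.55
position: [0.545, -0.1179, 0.1614]
ee_rot: [-2.221, -2.221, 0.0]
force: [-1.3, 0.5, 1.0]
width: 0.499
```

View pics/wrist10.png

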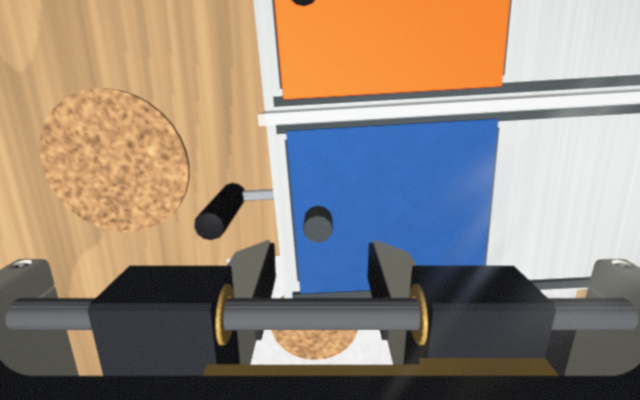

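View pics/side10.png

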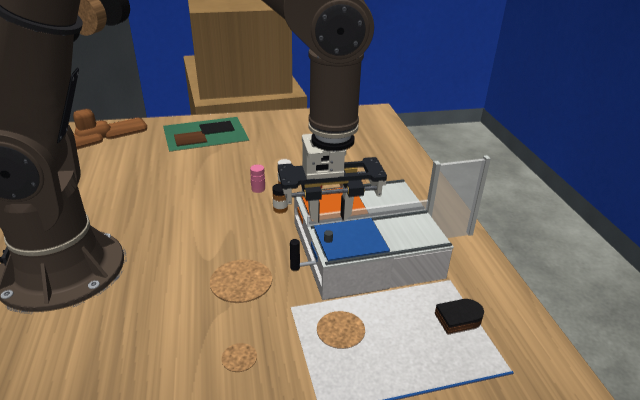

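```bash
python3 - <<'E'
from h import *
K,T=pose("wrist");a=onz(K,T,[[317,228]],.113)[0];b=onz(K,T,[[211,226]],.102)[0];print(a,b,"hatch dy",(b-a)@[-.0558,.9984,0])
E
python3 -m handwheel '[{"tx":0.1,"ty":-0.2,"tz":2,"wx":0,"wy":0,"wz":0,"claw":0.5},{"tx":0.1,"ty":-0.2,"tz":4,"wx":0,"wy":0,"wz":0,"claw":0.5},{"tx":0.1,"ty":-0.2,"tz":4.8,"wx":0,"wy":0,"wz":0,"claw":0.5},{"tx":0.1,"ty":-0.2,"tz":4.8,"wx":0,"wy":0,"wz":0,"claw":0.1},{"tx":0.1,"ty":-0.2,"tz":4.8,"wx":0,"wy":0,"wz":0,"claw":0.1},{"tx":0.1,"ty":-0.2,"tz":4.8,"wx":0,"wy":0,"wz":0,"claw":0.1},{"tx":0.1,"ty":-0.2,"tz":4.8,"wx":0,"wy":0,"wz":0,"claw":0.1},{"tx":0.1,"ty":-0.2,"tz":4.8,"wx":0,"wy":0,"wz":0,"claw":0.1}]' 10
```

```text
[ 0.54084154 -0.11451386  0.113     ] [ 0.47511066 -0.11781707  0.102     ] hatch dy 0.00036986301972774874
clock: 18.32
position: [0.5432, -0.1169, 0.1147]
ee_rot: [2.221, 2.22, 0.002]
force: [-0.9, -0.4, 0.6]
width: 0.189
```

```bash
python3 -m handwheel '[{"tx":0.1,"ty":1.5,"tz":0,"wx":0,"wy":0,"wz":0,"claw":0.1},{"tx":0.2,"ty":3.5,"tz":0,"wx":0,"wy":0,"wz":0,"claw":0.1},{"tx":0.31,"ty":5.5,"tz":0,"wx":0,"wy":0,"wz":0,"claw":0.1},{"tx":0.42,"ty":7.5,"tz":0,"wx":0,"wy":0,"wz":0,"claw":0.1},{"tx":0.53,"ty":9.5,"tz":0,"wx":0,"wy":0,"wz":0,"claw":0.1},{"tx":0.64,"ty":11.3,"tz":0,"wx":0,"wy":0,"wz":0,"claw":0.1},{"tx":0.71,"ty":12.6,"tz":0,"wx":0,"wy":0,"wz":0,"claw":0.1},{"tx":0.72,"ty":12.8,"tz":0,"wx":0,"wy":0,"wz":0,"claw":0.1},{"tx":0.72,"ty":12.8,"tz":0,"wx":0,"wy":0,"wz":0,"claw":0.1}]'
python3 -m handwheel '[{"tx":0,"ty":-0.1,"tz":0,"wx":0,"wy":0,"wz":0,"claw":0.5},{"tx":0,"ty":-0.1,"tz":0,"wx":0,"wy":0,"wz":0,"claw":0.55},{"tx":0,"ty":-0.1,"tz":0,"wx":0,"wy":0,"wz":0,"claw":0.6},{"tx":0,"ty":-0.1,"tz":-2,"wx":0,"wy":0,"wz":0,"claw":0.6},{"tx":0,"ty":-0.1,"tz":-5,"wx":0,"wy":0,"wz":0,"claw":0.6},{"tx":0,"ty":-3,"tz":-8,"wx":0,"wy":0,"wz":0,"claw":0.6},{"tx":-0.3,"ty":-6,"tz":-8,"wx":0,"wy":0,"wz":0,"claw":0.6},{"tx":-0.6,"ty":-8,"tz":-8,"wx":0,"wy":0,"wz":0,"claw":0.6},{"tx":-0.6,"ty":-8,"tz":-8,"wx":0,"wy":0,"wz":0,"claw":0.6},{"tx":-0.6,"ty":-8,"tz":-8,"wx":0,"wy":0,"wz":0,"claw":0.6}]'
python3 - <<'E'
from h import *
for n in("wrist",):
    im,d,K,T=snap(n);cv2.imwrite(f"pics/{n}11.png",im);P=cloud(K,T,d)
hsv=cv2.cvtColor(im,cv2.COLOR_BGR2HSV)
m=(hsv[...,0]>22)&(hsv[...,0]<34)&(hsv[...,1]>150)&(P[...,2]>.07)&(P[...,2]<.082)
k,l,st,c=cv2.connectedComponentsWithStats(m.astype(np.uint8));i=1+st[1:,4].argmax();q=P[l==i]
print(st[i],c[i],(np.percentile(q,1,0)+np.percentile(q,99,0))/2,np.ptp(q,0),np.median(q,0))
E
```

```text
clock: 19.07
position: [0.6721, -0.1096, 0.1147]
ee_rot: [2.22, 2.22, 0.003]
force: [1.1, 0.6, 3.7]
width: 0.193
clock: 19.9
position: [0.5893, -0.1161, 0.1941]
ee_rot: [-2.223, -2.22, 0.0]
force: [0.5, -0.4, -0.0]
width: 0.6
[ 301  167   43   44 1492] [321.90348525 188.35522788] [ 0.58931676 -0.10988109  0.07421176] [0.03267196 0.03404277 0.00739101] [ 0.58932935 -0.10916406  0.07528929]
```

View pics/wrist11.png

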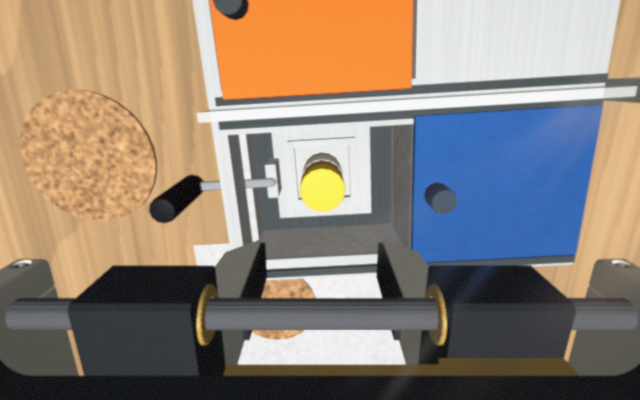

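The jar stands upright in the pocket under the inner opening, cap at (322,187), which is (0.589,-0.109). I'll descend and grip it.

```bash
python3 -m handwheel '[{"tx":0.65,"ty":0,"tz":2,"wx":0,"wy":0,"wz":0,"claw":0.6},{"tx":0.65,"ty":0,"tz":4,"wx":0,"wy":0,"wz":0,"claw":0.6},{"tx":0.65,"ty":0,"tz":6,"wx":0,"wy":0,"wz":0,"claw":0.6},{"tx":0.65,"ty":0,"tz":8,"wx":0,"wy":0,"wz":0,"claw":0.6},{"tx":0.65,"ty":0,"tz":10,"wx":0,"wy":0,"wz":0,"claw":0.6},{"tx":0.65,"ty":0,"tz":11.5,"wx":0,"wy":0,"wz":0,"claw":0.6},{"tx":0.65,"ty":0,"tz":12.5,"wx":0,"wy":0,"wz":0,"claw":0.6},{"tx":0.65,"ty":0,"tz":12.65,"wx":0,"wy":0,"wz":0,"claw":0.6},{"tx":0.65,"ty":0,"tz":12.65,"wx":0,"wy":0,"wz":0,"claw":0.6}]' 20
python3 -m handwheel '[{"tx":0,"ty":0,"tz":0,"wx":0,"wy":0,"wz":0,"claw":0.3},{"tx":0,"ty":0,"tz":0,"wx":0,"wy":0,"wz":0,"claw":0.3},{"tx":0,"ty":0,"tz":0,"wx":0,"wy":0,"wz":0,"claw":0.3},{"tx":0,"ty":0,"tz":0,"wx":0,"wy":0,"wz":0,"claw":0.3},{"tx":0,"ty":0,"tz":0,"wx":0,"wy":0,"wz":0,"claw":0.3}]' 20
```

```text
clock: 20.7
position: [0.5907, -0.1089, 0.0666]
ee_rot: [-2.221, -2.221, 0.001]
force: [-0.3, 0.3, 0.6]
width: 0.6
clock: 21.12
position: [0.5911, -0.1092, 0.068]
ee_rot: [2.221, 2.221, 0.001]
force: [-0.3, 0.4, 3.5]
width: 0.385
```

```bash
python3 -m handwheel '[{"tx":0,"ty":0,"tz":-1,"wx":0,"wy":0,"wz":0,"claw":0.3},{"tx":0,"ty":0,"tz":-3,"wx":0,"wy":0,"wz":0,"claw":0.3},{"tx":0,"ty":0,"tz":-5,"wx":0,"wy":0,"wz":0,"claw":0.3},{"tx":0,"ty":0,"tz":-7,"wx":0,"wy":0,"wz":0,"claw":0.3},{"tx":0,"ty":0,"tz":-9,"wx":0,"wy":0,"wz":0,"claw":0.3},{"tx":0,"ty":0,"tz":-11,"wx":0,"wy":0,"wz":0,"claw":0.3},{"tx":0,"ty":0,"tz":-12.5,"wx":0,"wy":0,"wz":0,"claw":0.3},{"tx":0,"ty":0,"tz":-13,"wx":0,"wy":0,"wz":0,"claw":0.3},{"tx":0,"ty":0,"tz":-13,"wx":0,"wy":0,"wz":0,"claw":0.3}]'
python3 -m handwheel '[{"tx":-1,"ty":-0.3,"tz":0,"wx":0,"wy":0,"wz":0,"claw":0.3},{"tx":-3,"ty":-1,"tz":0,"wx":0,"wy":0,"wz":0,"claw":0.3},{"tx":-5,"ty":-1.7,"tz":0,"wx":0,"wy":0,"wz":0,"claw":0.3},{"tx":-7,"ty":-2.4,"tz":0,"wx":0,"wy":0,"wz":0,"claw":0.3},{"tx":-9,"ty":-3.1,"tz":0,"wx":0,"wy":0,"wz":0,"claw":0.3},{"tx":-11,"ty":-3.8,"tz":0,"wx":0,"wy":0,"wz":0,"claw":0.3},{"tx":-13,"ty":-4.5,"tz":0,"wx":0,"wy":0,"wz":0,"claw":0.3},{"tx":-15,"ty":-5.1,"tz":0,"wx":0,"wy":0,"wz":0,"claw":0.3},{"tx":-15.9,"ty":-5.3,"tz":0,"wx":0,"wy":0,"wz":0,"claw":0.3},{"tx":-15.9,"ty":-5.3,"tz":0,"wx":0,"wy":0,"wz":0,"claw":0.3},{"tx":-15.9,"ty":-5.3,"tz":0,"wx":0,"wy":0,"wz":0,"claw":0.3}]'
python3 - <<'E'
from h import *
for n in("wrist","side"):
    im,d,K,T=snap(n);cv2.imwrite(f"pics/{n}12.png",im)
E
```

```text
clock: 21.87
position: [0.5913, -0.1092, 0.199]
ee_rot: [2.22, 2.22, 0.003]
force: [0.4, -0.3, -1.2]
width: 0.386
clock: 22.78
position: [0.5372, -0.2678, 0.1964]
ee_rot: [-2.221, -2.219, 0.0]
force: [0.2, 1.0, -1.0]
width: 0.388
```

View pics/wrist12.png

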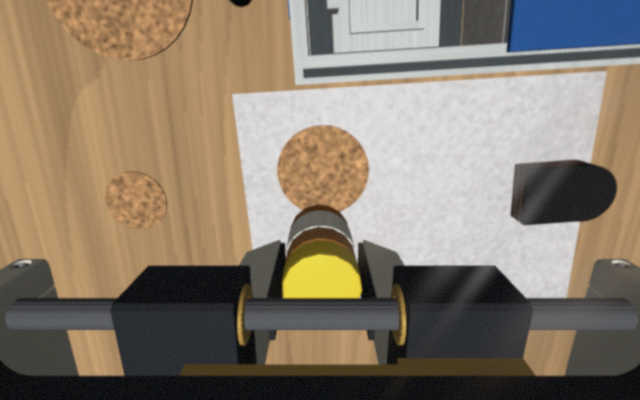

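View pics/side12.png

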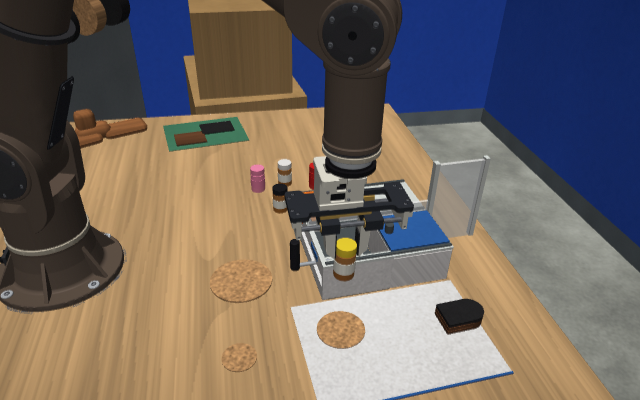

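```bash
python3 - <<'E'
from h import *
K,T=pose("wrist");a=onz(K,T,[[323,169],[278,169],[369,169],[323,125],[323,213]],.003);print(a)
E
```

```text
[[ 0.53918425 -0.26210434  0.003     ]
 [ 0.49533665 -0.26215974  0.003     ]
 [ 0.58399804 -0.26204771  0.003     ]
 [ 0.53907332 -0.21980562  0.003     ]
 [ 0.53930424 -0.3078601   0.003     ]]
```

The mat centre comes out near (0.539,-0.265), from wrist (323,169). I'll lower the jar with a 2 mm correction.

```bash
python3 -m handwheel '[{"tx":0.1,"ty":0.1,"tz":1.5,"wx":0,"wy":0,"wz":0,"claw":0.3},{"tx":0.25,"ty":0.15,"tz":3.5,"wx":0,"wy":0,"wz":0,"claw":0.3},{"tx":0.25,"ty":0.15,"tz":5.5,"wx":0,"wy":0,"wz":0,"claw":0.3},{"tx":0.25,"ty":0.15,"tz":7.5,"wx":0,"wy":0,"wz":0,"claw":0.3},{"tx":0.25,"ty":0.15,"tz":9.5,"wx":0,"wy":0,"wz":0,"claw":0.3},{"tx":0.25,"ty":0.15,"tz":11,"wx":0,"wy":0,"wz":0,"claw":0.3},{"tx":0.25,"ty":0.15,"tz":12.2,"wx":0,"wy":0,"wz":0,"claw":0.3},{"tx":0.25,"ty":0.15,"tz":13,"wx":0,"wy":0,"wz":0,"claw":0.3},{"tx":0.25,"ty":0.15,"tz":13.3,"wx":0,"wy":0,"wz":0,"claw":0.3},{"tx":0.25,"ty":0.15,"tz":13.3,"wx":0,"wy":0,"wz":0,"claw":0.3},{"tx":0.25,"ty":0.15,"tz":13.3,"wx":0,"wy":0,"wz":0,"claw":0.3}]'
python3 -m handwheel '[{"tx":0,"ty":0,"tz":0.05,"wx":0,"wy":0,"wz":0,"claw":0.3},{"tx":0,"ty":0,"tz":0.1,"wx":0,"wy":0,"wz":0,"claw":0.3},{"tx":0,"ty":0,"tz":0.1,"wx":0,"wy":0,"wz":0,"claw":0.3}]'
python3 - <<'E'
from h import *
for n in("wrist","side"):
    im,d,K,T=snap(n);cv2.imwrite(f"pics/{n}13.png",im)
E
```

```text
clock: 23.8
position: [0.5396, -0.2656, 0.0648]
ee_rot: [2.221, 2.221, 0.001]
force: [0.4, -0.8, -0.7]
width: 0.39
clock: 24.05
position: [0.5394, -0.2658, 0.0638]
ee_rot: [2.221, 2.221, 0.001]
force: [0.1, 0.9, -0.0]
width: 0.386
```

View pics/side13.png

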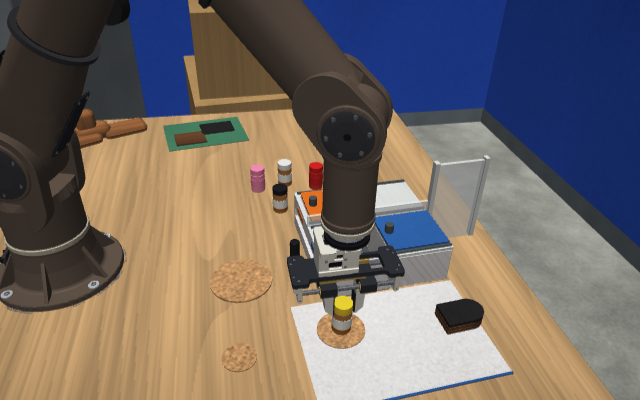

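View pics/wrist13.png

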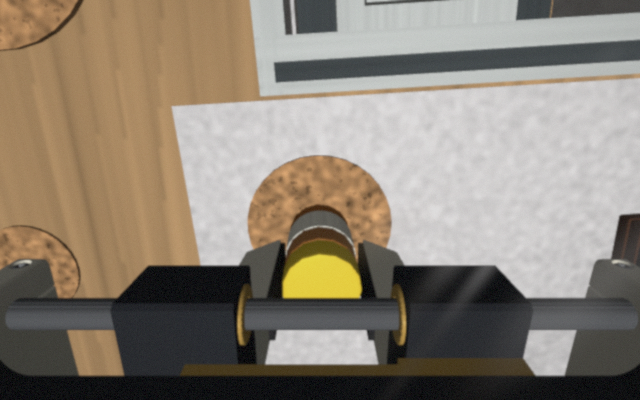

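The jar is centred over the mat, at side (342,315) above the mat at (341,329). I'll finish lowering it.

```bash
python3 -m handwheel '[{"tx":0,"ty":0,"tz":0.1,"wx":0,"wy":0,"wz":0,"claw":0.3},{"tx":0,"ty":0,"tz":0.2,"wx":0,"wy":0,"wz":0,"claw":0.3},{"tx":0,"ty":0,"tz":0.2,"wx":0,"wy":0,"wz":0,"claw":0.3}]'
python3 -m handwheel '[{"tx":0,"ty":0,"tz":0.1,"wx":0,"wy":0,"wz":0,"claw":0.3},{"tx":0,"ty":0,"tz":0.1,"wx":0,"wy":0,"wz":0,"claw":0.3}]'
```

```text
clock: 24.4
position: [0.5392, -0.2657, 0.0612]
ee_rot: [2.221, 2.221, 0.0]
force: [0.6, -0.1, -0.5]
width: 0.384
clock: 24.57
position: [0.5391, -0.2659, 0.061]
ee_rot: [2.222, 2.221, -0.0]
force: [-2.7, 0.8, 7.2]
width: 0.388
```

Contact at 7 N. I'll release and rise.

```bash
python3 -m handwheel '[{"tx":0,"ty":0,"tz":-0.05,"wx":0,"wy":0,"wz":0,"claw":0.42},{"tx":0,"ty":0,"tz":-0.05,"wx":0,"wy":0,"wz":0,"claw":0.5},{"tx":0,"ty":0,"tz":-0.05,"wx":0,"wy":0,"wz":0,"claw":0.6},{"tx":0,"ty":0,"tz":-0.05,"wx":0,"wy":0,"wz":0,"claw":0.6},{"tx":0,"ty":0,"tz":-1,"wx":0,"wy":0,"wz":0,"claw":0.6},{"tx":0,"ty":0,"tz":-3,"wx":0,"wy":0,"wz":0,"claw":0.6},{"tx":0,"ty":0,"tz":-6,"wx":0,"wy":0,"wz":0,"claw":0.6},{"tx":0,"ty":0,"tz":-9,"wx":0,"wy":0,"wz":0,"claw":0.55},{"tx":0,"ty":0,"tz":-11,"wx":0,"wy":0,"wz":0,"claw":0.55},{"tx":0,"ty":0,"tz":-12,"wx":0,"wy":0,"wz":0,"claw":0.55}]'
python3 -m handwheel '[{"tx":2,"ty":2.5,"tz":0,"wx":0,"wy":0,"wz":0,"claw":0.55},{"tx":4,"ty":5,"tz":0,"wx":0,"wy":0,"wz":0,"claw":0.55},{"tx":6,"ty":7.5,"tz":0,"wx":0,"wy":0,"wz":0,"claw":0.55},{"tx":8.5,"ty":9.5,"tz":0,"wx":0,"wy":0,"wz":0,"claw":0.55},{"tx":11,"ty":11.5,"tz":0,"wx":0,"wy":0,"wz":0,"claw":0.55},{"tx":13.5,"ty":13.3,"tz":0,"wx":0,"wy":0,"wz":0,"claw":0.55},{"tx":15.6,"ty":13.3,"tz":1,"wx":0,"wy":0,"wz":0,"claw":0.55},{"tx":15.6,"ty":13.3,"tz":1,"wx":0,"wy":0,"wz":0,"claw":0.55},{"tx":15.6,"ty":13.3,"tz":1,"wx":0,"wy":0,"wz":0,"claw":0.55}]'
python3 - <<'E'
from h import *
for n in("wrist","side"):
    im,d,K,T=snap(n);cv2.imwrite(f"pics/{n}14.png",im)
E
```

```text
clock: 25.4
position: [0.5404, -0.2662, 0.184]
ee_rot: [2.219, 2.218, 0.003]
force: [0.2, -0.2, 0.3]
width: 0.551
clock: 26.15
position: [0.6715, -0.1074, 0.1689]
ee_rot: [-2.216, -2.223, 0.002]
force: [-0.9, -0.9, -0.1]
width: 0.554
```

View pics/side14.png

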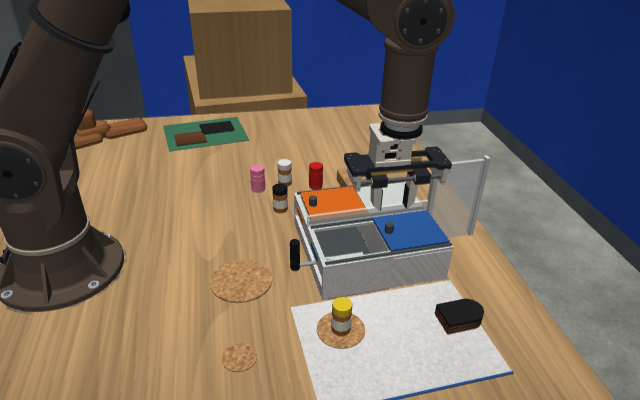

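View pics/wrist14.png

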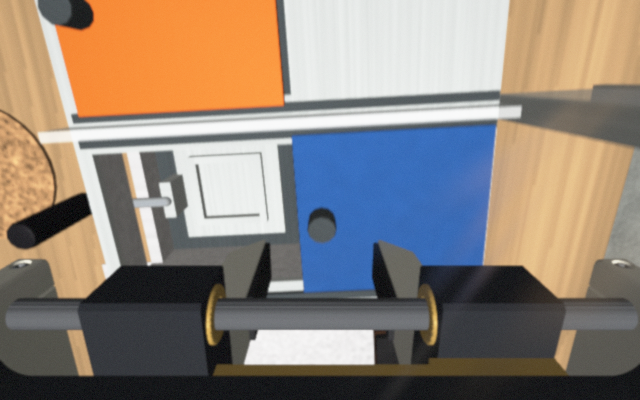

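The jar stands on the middle mat at side (342,318), and the blue knob is between the jaws at wrist (322,228). Now I'll shut the blue door.

```bash
python3 -m handwheel '[{"tx":-0.2,"ty":0,"tz":2,"wx":0,"wy":0,"wz":0,"claw":0.55},{"tx":-0.2,"ty":0,"tz":4,"wx":0,"wy":0,"wz":0,"claw":0.55},{"tx":-0.2,"ty":0,"tz":5.5,"wx":0,"wy":0,"wz":0,"claw":0.5},{"tx":-0.2,"ty":0,"tz":5.5,"wx":0,"wy":0,"wz":0,"claw":0.1},{"tx":-0.2,"ty":0,"tz":5.5,"wx":0,"wy":0,"wz":0,"claw":0.1},{"tx":-0.2,"ty":0,"tz":5.5,"wx":0,"wy":0,"wz":0,"claw":0.1},{"tx":-0.2,"ty":0,"tz":5.5,"wx":0,"wy":0,"wz":0,"claw":0.1},{"tx":-0.2,"ty":0,"tz":5.5,"wx":0,"wy":0,"wz":0,"claw":0.1}]' 10
python3 -m handwheel '[{"tx":-0.1,"ty":-1.5,"tz":0,"wx":0,"wy":0,"wz":0,"claw":0.1},{"tx":-0.2,"ty":-3.5,"tz":0,"wx":0,"wy":0,"wz":0,"claw":0.1},{"tx":-0.31,"ty":-5.5,"tz":0,"wx":0,"wy":0,"wz":0,"claw":0.1},{"tx":-0.42,"ty":-7.5,"tz":0,"wx":0,"wy":0,"wz":0,"claw":0.1},{"tx":-0.53,"ty":-9.5,"tz":0,"wx":0,"wy":0,"wz":0,"claw":0.1},{"tx":-0.64,"ty":-11.3,"tz":0,"wx":0,"wy":0,"wz":0,"claw":0.1},{"tx":-0.7,"ty":-12.4,"tz":0,"wx":0,"wy":0,"wz":0,"claw":0.1},{"tx":-0.72,"ty":-12.8,"tz":0,"wx":0,"wy":0,"wz":0,"claw":0.1},{"tx":-0.72,"ty":-12.8,"tz":0,"wx":0,"wy":0,"wz":0,"claw":0.1}]'
python3 -m handwheel '[{"tx":0,"ty":-0.2,"tz":0,"wx":0,"wy":0,"wz":0,"claw":0.1},{"tx":0,"ty":-0.3,"tz":0,"wx":0,"wy":0,"wz":0,"claw":0.1},{"tx":0,"ty":-0.3,"tz":0,"wx":0,"wy":0,"wz":0,"claw":0.1}]'
```

```text
clock: 26.92
position: [0.6727, -0.112, 0.1166]
ee_rot: [2.221, 2.22, 0.002]
force: [0.3, -0.1, 1.8]
width: 0.189
clock: 27.67
position: [0.5441, -0.1195, 0.1164]
ee_rot: [2.221, 2.22, 0.001]
force: [-1.0, -2.4, 7.0]
width: 0.185
clock: 27.92
position: [0.5431, -0.1195, 0.1164]
ee_rot: [2.22, 2.219, 0.003]
force: [0.2, -2.4, 7.8]
width: 0.188
```

```bash
python3 -m handwheel '[{"tx":0.1,"ty":-0.2,"tz":0,"wx":0,"wy":0,"wz":0,"claw":0.1},{"tx":0.1,"ty":-0.3,"tz":0,"wx":0,"wy":0,"wz":0,"claw":0.1},{"tx":0.1,"ty":-0.3,"tz":0,"wx":0,"wy":0,"wz":0,"claw":0.1}]'
python3 -m handwheel '[{"tx":0,"ty":0.3,"tz":0,"wx":0,"wy":0,"wz":0,"claw":0.4},{"tx":0,"ty":0.4,"tz":0,"wx":0,"wy":0,"wz":0,"claw":0.45},{"tx":0,"ty":0.4,"tz":0,"wx":0,"wy":0,"wz":0,"claw":0.5},{"tx":0,"ty":0.4,"tz":-2,"wx":0,"wy":0,"wz":0,"claw":0.5},{"tx":0,"ty":0.4,"tz":-5,"wx":0,"wy":0,"wz":0,"claw":0.5},{"tx":0,"ty":0.4,"tz":-9,"wx":0,"wy":0,"wz":0,"claw":0.5},{"tx":0,"ty":0.4,"tz":-13,"wx":0,"wy":0,"wz":0,"claw":0.5},{"tx":1,"ty":1,"tz":-15,"wx":0,"wy":0,"wz":0,"claw":0.5},{"tx":1,"ty":1,"tz":-15,"wx":0,"wy":0,"wz":0,"claw":0.5},{"tx":1,"ty":1,"tz":-15,"wx":0,"wy":0,"wz":0,"claw":0.5}]'
python3 - <<'E'
from h import *
np.set_printoptions(precision=4,suppress=True)
for n in("wrist","side"):
    im,d,K,T=snap(n);cv2.imwrite(f"pics/{n}15.png",im);P=cloud(K,T,d);H=cv2.cvtColor(im,cv2.COLOR_BGR2HSV)
    near=(P[...,2]>.085)&(P[...,2]<.1)&(abs(P[...,1])<.25)
    for nm,lo,hi in(("orange",5,18),("blue",100,125)):
        m=near&(H[...,0]>=lo)&(H[...,0]<=hi)&(H[...,1]>150)&(P[...,0]>.48)
        k,l,st,c=cv2.connectedComponentsWithStats(m.astype(np.uint8));i=1+st[1:,4].argmax();q=P[l==i]
        hx=q@[.9984,.0558,0]; print(n,nm,np.percentile(hx,[1,99]))
    m=(H[...,0]>22)&(H[...,0]<34)&(H[...,1]>150)&(P[...,2]>.062)&(P[...,2]<.075)
    if m.sum()>20:q=P[m];print("cap",(np.percentile(q,1,0)+np.percentile(q,99,0))/2,np.ptp(q,0))
E
```

```text
clock: 28.17
position: [0.5429, -0.1194, 0.1166]
ee_rot: [2.217, 2.215, 0.007]
force: [9.7, -5.7, -1.9]
width: 0.193
clock: 29.0
position: [0.5487, -0.107, 0.2663]
ee_rot: [2.219, 2.222, 0.002]
force: [0.1, -0.5, -0.9]
width: 0.5
wrist orange [0.5206 0.6428]
wrist blue [0.5208 0.6417]
cap [ 0.537  -0.2514  0.0653] [0.0226 0.0048 0.0065]
side orange [0.5191 0.6427]
side blue [0.5189 0.6421]
cap [ 0.5358 -0.2707  0.0672] [0.0345 0.0367 0.0094]
```

View pics/wrist15.png

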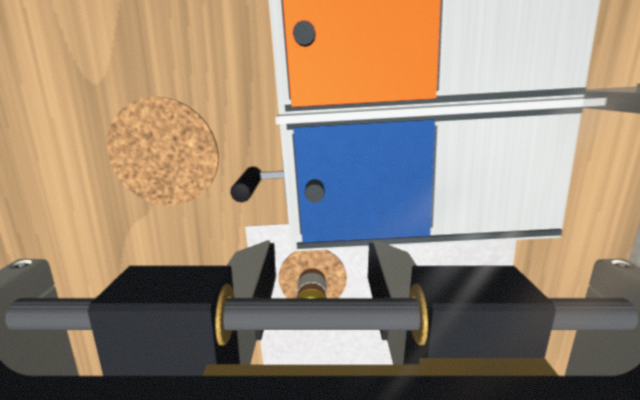

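View pics/side15.png

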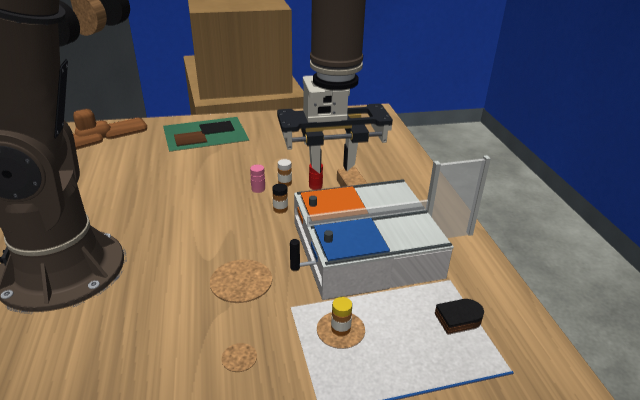

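Both doors' edges line up within 1 mm at the shut position. In the same side view, the jar cap (0.536,-0.271) is about 2 mm from the mat centre (0.537,-0.269). The gripper is clear, so I'm handing in.

```bash
python3 -c "
from cell import arm; print(arm.sign_off())"
```

```text
the job is handed in; nothing more can be done
None
```

I passed the yellow-capped jar through the dust lock in the required order, and it now stands upright on the middle-sized (90 mm) cork mat. The job was handed in at about 29 s of the 72 s allowed; the hand-in reports no verdict.

What the last checks showed:
- **Jar:** the side camera puts its axis about 2 mm from the mat centre (30 mm allowed).
- **Doors:** both edges line up within 1 mm at the shut position. Each door was pressed to its stop at about 9 N.
- **Carriage:** it was pushed to its end stop (15 N), and the post then lined up with the blue knob.
- **Other objects:** the last side view shows the other two jars and the heel block where they started. The sanding block is mostly hidden behind the gripper in that view, but the arm was never near it. I checked all of these by eye, without measuring.

Problems along the way:
- The first move was refused because the rows left out some keys. I resent it with every key filled in.
- The cameras disagreed by up to about 5 mm, so I relied on close wrist-camera views to aim the gripper.
- Just before hand-in, the wrist view of the jar's cap was mostly blocked by the gripper, so its number was no use. The jar's final position rests on the side view alone.

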